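# Fetch the specimen dish from behind the bottles

### The job

Clear all three bottles out of the dark grey storage tray and stand them on the steel tray, and only then take the round specimen dish from behind them and set it down in the middle of the light base's round glass plate. With the dish on the plate, put each bottle back in the storage tray on the very spot where that bottle stood at the start. Keep the bottles upright and the dish level throughout, and leave the small white pot on the steel tray where it is.

Things in the scene. Friction and masses are not known exactly. Their poses are not given: they have to be found in the camera images.
- bay: Dark grey plastic storage tray, fixed, 150 (x) by 206 (y) by 14 mm high, floor 4 mm thick, walls 4 mm; origin at the centre of its underside. Turned by up to 0.25 rad. Of its four pale round marks the dish stands on the one at (30, 0) mm in the tray's own x, y; one bottle stands on each of the others, at (30, 63), (30, -63), (-33, 0) mm, within 3 mm. Which bottle is where varies.
- tray: Side area: stainless steel tray, fixed, 184 (x) by 224 (y) by 14 mm high, floor 4 mm thick, walls 4 mm; origin at the centre of its underside. Turned by up to 0.2 rad. At the start only the small pot stands on it, in its corner of +x, -y. This tray, the storage tray and the light base swap places between starts.
- light_plate (a point): Centre of the top face of the round glass plate (100 mm across, with a thin 62 mm ring drawn at its middle) on the white light base, a fixed box 200 by 200 mm with two black knobs on its -x side. The plate's top is 50 mm above the table, 5 mm above the box. x, y lie along the box's sides, z up; turned by up to 0.2 rad.
- bottle_tall: Tall slender round white bottle, upright: body 44 mm across up to 88 mm, tapering to a 22 mm neck at 101 mm; round black cap 28 mm across from 106 to 130 mm (its top). Origin at the centre of the underside, z up. About 0.18 kg.
- bottle_square: Square white bottle, upright: body 46 by 46 mm, 76 mm high, then a neck 24 mm across; round black cap 30 mm across from 86 to 110 mm (its top). Origin at the centre of the underside, z up. About 0.2 kg.
- bottle_wide: Wide squat round white bottle, upright: body 58 mm across up to 60 mm, neck 42 mm across from 66 mm; round black cap 47 mm across from 71 to 95 mm (its top). Origin at the centre of the underside, z up. About 0.22 kg.
- dish: Round lidded specimen dish of pale glass with a dark disc on the lid, flat: 53 mm across below, its lid 56 mm across from 16 mm up to its top at 28 mm. Origin at the centre of the underside, z up. About 0.08 kg. The bottles around it stand 5 to 15 mm from it and are taller than it, so that they are in the gripper's way.
- pot: Small white pot, 38 mm across and 37 mm high, upright on the steel tray about (55, -70) mm from the tray's origin in the tray's own x, y. Not to be moved. Origin at the centre of the underside.

How it is judged:
By the outcome, as a careful person would: the job done as asked, in the order asked, and still so for the second after the job is handed in, with the robot touching nothing.
It also fails if it takes over 141 s, if anything falls off the work surface, if the arm or the gripper's body presses on something with over 40 N, if the wrist force passes 120 N, or if a joint passes its speed limit or range.

### The arm

A 6-joint arm with a two-finger parallel gripper is mounted at the origin on the work surface. World frame = base frame: x ahead of the robot, y to its left, z up, the work surface at z = 0. Lengths are in m, angles in rad, forces in N, time in s.
With the tool pointing down it reaches from about 0.375 to 0.975 m from the base axis. Payload 3.8 kg.
Tool frame: the origin (TCP) lies midway between the tips of the shut fingers; the grasp point (between the pads) lies 19 mm behind it; z points along the fingers, y is the line along which they close (so a half turn about z gives the same grasp; the last joint's range is limited). The gripper opens to 85 mm and grips with 20 to 120 N. Pads are 22 mm wide; open, the fingers measure 114 mm over their backs; the gripper's body (76 mm by 85 mm) begins 54 mm behind the grasp point. The pads swing forward as they close: fully open they stand 13 mm farther back than shut.
Start: joints at [1.208, 0.264, 1.604, -0, 1.274, -0.037], TCP at [0.216, 0.639, 0.197] pointing down, gripper open.
Joint ranges: [-2.63, 2.63], [-0.94, 2.18], [0.31, 2.57], [-1.31, 4.45], [0, 2.66], [-2.55, 2.55]. Speed limits (rad/s): [2.57, 2.57, 3.14, 3.14, 3.14, 3.14].

### API

Orientations are given as a rotation vector (axis times angle).
In Python, from workcell import status, read_camera, workorder, masks_of gives the robot as it stands.
- The arm moves only by the tool drive_tool, never from a script. Its argument "rows" is a list of rows, each a list of 7 numbers: the turn, a rotation vector about the tool's x, y, z in degrees, then the shift along the tool's x, y, z in m, then the opening, from 0 (shut) to 1 (fully open). In form: [[ax, ay, az, tx, ty, tz, claw], ...]. A call has 1 to 8 rows; each row shifts and turns the commanded pose from where the row before left it, along the tool's axes as they then stand; what a row does not reach is not made up. A row lasts 1/12 s, in which the tool goes at most 41.7 mm and 7.16 degrees, less where a joint would pass 70% of its speed; a pose out of reach is approached as far as the arm can. A call is refused whole if a number of a shift passes 0.0417 or a number of a turn 7.16, either way. A call with a gripper value outside its range is refused whole. The fingers move at their own pace and stop on an object; "force" is the grip in N (left out, the last holds). Time passes only in rows, so rows that do not move let the fingers close. It gives the time, the measured TCP pose, the force, the opening and the grip force at its end, in the units of the state.
- status.read_state(): the state, without advancing time (a new reading comes with each control period).
- read_camera(name): name is "scene" or "top" or "wrist"; returns a dict with "color" (400x640x3 uint8, red, green, blue), "intrinsics" (3x3 intrinsics, pixels), "world_from_camera" (4x4, takes a point from camera to world coordinates); the wrist camera has in their place "mount" (4x4, takes a point from camera to tool coordinates, whose origin is the TCP and whose axes are the flange's). Camera axes: x right, y up, looking along -z (the intrinsics and any distortion apply to the point x, -y, -z); pixel columns grow to the right and rows downward; lengths in m; the calibration is good to about 2 mm. A picture is of the moment at which its call begins: read the wrist's pose just before it. There is no depth.
- workorder.finish_job(): hands the job in; it is judged then, once.
Trained networks look in a picture, given as the dict that the camera call returned (one of the last four; its "shot" number tells which), for a name from the list of things; names that differ only in an ending like _2 or _b are one class to them, and where a whole thing is asked for, a point or a joint stands for the part that bears it (a point fixed in the world has none). Each returns a list of dicts, best first, with "score" (0 to 1); they miss things now and then, are a little off and sometimes report something else, mostly with a low value. They report only what shows in the picture. A call takes as long as a camera call.
- masks_of(picture, name): "mask" (400x640 bool, what is visible of it) and "bbox" ([left, top, right, bottom] in pixels, round what is visible of it).
The state is a dict: "time": time; "q": joint angles; "joint_vel": joint speeds; "joint_torque": joint torques, N m; "tool_pos": TCP position; "tcp_rot": TCP orientation; "wrist_force": force on the tool from outside, world axes, zero at the start; "torque": the same for the moment, N m; "width": opening from 0.0 (shut) to 1.0 (fully open); "grip_force": force on a finger pad.
Only numpy, scipy, OpenCV 4.12 (cv2) and the standard library are available. Lean on these libraries where they do the work, as an engineer would, in place of code of your own. Each camera call takes 0.05 s, during which the arm holds its last target. There are 200 camera calls.

## Working session

There is one attempt and no reset: what is moved stays moved. The work goes in short steps, Python scripts to look and compute and a tool call to move; the robot and the scene stay as the last step left them, time stands still between calls to the robot, and variables do not carry over. Pictures are saved under pics/ and viewed, at most 14 in all, crops included, and the job is handed in when it is done.

Besides the shell and the picture viewer there is one more tool, called after "Request:" as name(argument=value, ...), one argument or row to a line, values as JSON. drive_tool: Moves the arm, as the interface text tells. Its arguments: {"type":"object","properties":{"rows":{"type":"array"},"force":{"type":"number"}},"required":["rows"]}

```bash
ls; mkdir -p pics; python3 - <<'E'
from workcell import status, read_camera, workorder, masks_of
import cv2,numpy as np
print(status.read_state())
for n in ["top","scene"]:
    p=read_camera(n); cv2.imwrite(f"pics/{n}0.png",p["color"][:,:,::-1])
    print(n,p["intrinsics"],p["world_from_camera"],p.keys())
    for k in ["bay","tray","light_plate","bottle_tall","bottle_square","bottle_wide","dish","pot"]:
        try:
            for m in masks_of(p,k)[:2]: print(k,m["score"],m["bbox"],m["mask"].sum())
        except Exception as e: print(k,e)
E
```

```text
pics
{'time': 0.0, 'q': array([ 1.20809669e+00,  2.64814651e-01,  1.60540779e+00,  2.37499750e-05,
        1.27373506e+00, -3.68996774e-02]), 'joint_vel': array([ 0.00078144,  0.00111862, -0.00012264,  0.00067327,  0.00062304,
        0.00240626]), 'joint_torque': array([-1.95576911e-03, -5.15118134e+01, -3.67308962e+01, -3.30408426e-06,
        1.31277167e-02, -1.01034232e-05]), 'tool_pos': array([0.21573957, 0.63870643, 0.19600248]), 'tcp_rot': array([-0.50943572, -3.09951251,  0.00363315]), 'wrist_force': array([-0.89214294,  0.17058715, -1.02579065]), 'torque': array([-0.05858873, -0.0357139 , -0.00137766]), 'grip_force': 0.0, 'width': 0.997707093019072}
top [[378.58049306   0.         319.65914448]
 [  0.         378.58049306 195.18798599]
 [  0.           0.           1.        ]] [[-0.02797122  0.99791819 -0.05811108  0.49431846]
 [-0.99958294 -0.02834076 -0.00554462 -0.02094576]
 [-0.00717998  0.05793176  0.99829473  1.10189865]
 [ 0.          0.          0.          1.        ]] dict_keys(['color', 'intrinsics', 'world_from_camera', 'shot'])
bay 0.58 [387.2, 174.9, 463.0, 23
[... 508 characters left out ...]
     ]] [[-0.67268461 -0.3830183   0.63308167  1.23893058]
 [ 0.73985698 -0.36014014  0.56825234  0.59875138]
 [ 0.01034708  0.8506445   0.52563949  0.62484597]
 [ 0.          0.          0.          1.        ]] dict_keys(['color', 'intrinsics', 'world_from_camera', 'shot'])
bay 0.97 [230.3, 159.5, 296.7, 194.3] 634
tray 0.72 [376.3, 226.2, 495.1, 308.3] 4900
light_plate 0.77 [275.7, 182.0, 380.5, 249.6] 4090
bottle_tall 0.95 [238.7, 136.3, 255.0, 173.9] 450
bottle_square 0.93 [255.1, 150.4, 279.3, 190.0] 569
bottle_wide 0.62 [263.8, 138.1, 279.9, 176.4] 248
bottle_wide 0.34 [257.2, 150.8, 276.9, 188.0] 601
dish 0.52 [248.3, 167.4, 255.2, 179.4] 128
pot 0.84 [388.4, 242.7, 405.3, 264.4] 286
```

```bash
python3 - <<'E'
from workcell import read_camera
import cv2
a=cv2.imread("pics/top0.png")[140:260,150:490]
cv2.imwrite("pics/topc.png",cv2.resize(a,None,fx=2.35,fy=2.35,interpolation=cv2.INTER_CUBIC))
p=read_camera("wrist");print(p["intrinsics"],p["mount"])
E
```

```text
[[289.52238093   0.         320.15471761]
 [  0.         289.52238093 200.48040823]
 [  0.           0.           1.        ]] [[-1.17049247e-03  9.63661217e-01  2.67124855e-01  6.80451626e-02]
 [ 9.99998292e-01  7.45849388e-04  1.69113557e-03 -5.31637060e-04]
 [ 1.43044686e-03  2.67126378e-01 -9.63660444e-01 -1.76560918e-01]
 [ 0.00000000e+00  0.00000000e+00  0.00000000e+00  1.00000000e+00]]
```

View pics/topc.png

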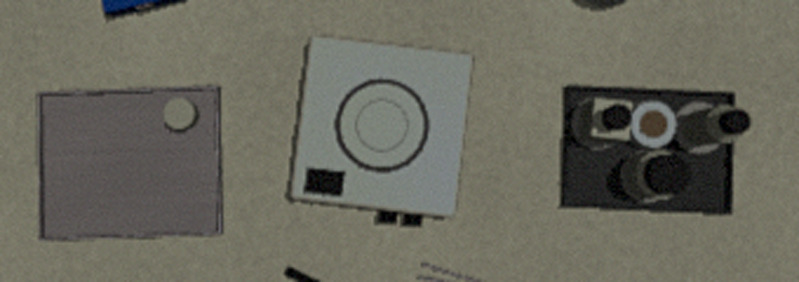

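```bash
cat > h.py <<'E'
import numpy as np, cv2
from scipy.spatial.transform import Rotation as R
from workcell import status, read_camera, workorder, masks_of
def shot(n):
    s=status.read_state(); p=read_camera(n)
    if n=="wrist":
        T=np.eye(4);T[:3,:3]=R.from_rotvec(s["tcp_rot"]).as_matrix();T[:3,3]=s["tool_pos"]
        p["W"]=T@p["mount"]
    else: p["W"]=p["world_from_camera"]
    return p
def px2w(p,uv,z):
    K=p["intrinsics"];u,v=uv
    d=p["W"][:3,:3]@np.array([(u-K[0,2])/K[0,0],-(v-K[1,2])/K[1,1],-1.]);o=p["W"][:3,3]
    return o+d*(z-o[2])/d[2]
def w2px(p,X):
    X=np.atleast_2d(X);c=(X-p["W"][:3,3])@p["W"][:3,:3];K=p["intrinsics"]
    return np.c_[K[0,2]-K[0,0]*c[:,0]/c[:,2],K[1,2]+K[1,1]*c[:,1]/c[:,2]]
def st():
    s=status.read_state();M=R.from_rotvec(s["tcp_rot"]).as_matrix()
    print("t",round(s["time"],2),"tcp",s["tool_pos"].round(4),"x",M[:,0].round(4),"y",M[:,1].round(4),"q",s["q"].round(2),"w",round(s["width"],3),"F",s["wrist_force"].round(1),s["grip_force"])
    return s,M
E
python3 - <<'E'
from h import *
p=shot("top"); st()
f=lambda a,z:px2w(p,(a[0]/2.35+150,a[1]/2.35+140),z).round(4)
for n,a,z in [("tall",(735,121),.134),("sq",(614,117),.114),("wide",(667,174),.099),("dish",(654,124),.032),("light",(382,125),.05)]: print(n,f(a,z))
for n,c in [("tray",[(38,93),(220,86),(222,235),(40,240)]),("bay",[(563,86),(735,93),(731,213),(560,206)])]:
    q=np.array([f(a,.014) for a in c]);print(n,q.mean(0).round(4),q[:,:2].tolist())
E
```

```text
t 1.0 tcp [0.2161 0.6395 0.1974] x [-0.9474  0.32   -0.    ] y [0.32   0.9474 0.    ] q [ 1.21  0.26  1.6  -0.    1.27 -0.04] w 1.0 F [-0.   0.1  0.1] 0.0
tall [ 0.5497 -0.3814  0.134 ]
sq [ 0.5592 -0.255   0.114 ]
wide [ 0.4943 -0.3153  0.099 ]
dish [ 0.5547 -0.3221  0.032 ]
light [0.5617 0.0045 0.05  ]
tray [0.526  0.3153 0.014 ] [[0.6155, 0.4278], [0.6177, 0.2033], [0.4353, 0.2039], [0.4354, 0.4262]]
bay [ 0.5251 -0.3175  0.014 ] [[0.6056, -0.2179], [0.5909, -0.4278], [0.4448, -0.4157], [0.4591, -0.2086]]
```

Request:
drive_tool(
  rows=[
    [0, 0, -4.9, 0, 0, -0.02, 1],
    [0, 0, -4.9, 0, 0, -0.02, 1],
    [0, 0, -4.9, 0, 0, -0.02, 1],
  ],
)

```text
time: 1.25
tool_pos: [0.2159, 0.6391, 0.2574]
tcp_rot: [-0.102, -3.139, 0.002]
wrist_force: [0.4, 0.7, -0.3]
width: 0.999
grip_force: 0.0
```

Request:
drive_tool(
  rows=[
    [0, 0, 0, -0.028, -0.03, 0, 1],
    [0, 0, 0, -0.028, -0.03, 0, 1],
    [0, 0, 0, -0.028, -0.03, 0, 1],
    [0, 0, 0, -0.028, -0.03, 0, 1],
    [0, 0, 0, -0.028, -0.03, 0, 1],
    [0, 0, 0, -0.028, -0.03, 0, 1],
    [0, 0, 0, -0.028, -0.03, 0, 1],
    [0, 0, 0, -0.028, -0.03, 0, 1],
  ],
)

```text
time: 1.92
tool_pos: [0.4238, 0.3829, 0.2577]
tcp_rot: [0.108, 3.139, 0.001]
wrist_force: [0.5, 0.8, -0.8]
width: 1.0
grip_force: 0.0
```

Request:
drive_tool(
  rows=[
    [0, 0, 0, -0.005, -0.041, 0, 1],
    [0, 0, 0, -0.005, -0.041, 0, 1],
    [0, 0, 0, -0.005, -0.041, 0, 1],
    [0, 0, 0, -0.005, -0.041, 0, 1],
    [0, 0, 0, -0.005, -0.041, 0, 1],
    [0, 0, 0, -0.005, -0.041, 0, 1],
    [0, 0, 0, -0.005, -0.041, 0, 1],
    [0, 0, 0, -0.005, -0.041, 0, 1],
  ],
)

```text
time: 2.58
tool_pos: [0.4398, 0.0528, 0.2578]
tcp_rot: [0.108, 3.138, 0.0]
wrist_force: [0.8, -0.4, 0.2]
width: 1.002
grip_force: 0.0
```

Request:
drive_tool(
  rows=[
    [0, 0, 0, -0.005, -0.041, 0, 1],
    [0, 0, 0, -0.005, -0.041, 0, 1],
    [0, 0, 0, -0.005, -0.041, 0, 1],
    [0, 0, 0, -0.005, -0.041, 0, 1],
    [0, 0, 0, -0.005, -0.041, 0, 1],
    [0, 0, 0, -0.005, -0.041, 0, 1],
    [0, 0, 0, -0.005, -0.041, 0, 1],
    [0, 0, 0, -0.005, -0.041, 0, 1],
  ],
)

```text
time: 3.25
tool_pos: [0.457, -0.2776, 0.2577]
tcp_rot: [0.109, 3.139, -0.0]
wrist_force: [0.5, -0.7, -0.0]
width: 1.0
grip_force: 0.0
```

Request:
drive_tool(
  rows=[
    [0, 0, 0, 0, -0.04, 0.015, 1],
    [0, 0, 0, 0, 0, 0.02, 1],
    [0, 0, 0, 0, 0, 0, 1],
    [0, 0, 0, 0, 0, 0, 1],
  ],
)

```text
time: 3.58
tool_pos: [0.4534, -0.3137, 0.2213]
tcp_rot: [-0.11, -3.137, -0.004]
wrist_force: [0.2, -0.4, 0.2]
width: 1.002
grip_force: 0.0
```

```bash
python3 - <<'E'
from h import *
st(); p=shot("wrist"); cv2.imwrite("pics/w1.png",p["color"][:,:,::-1])
for k in ["bay","bottle_tall","bottle_square","bottle_wide","dish"]:
    for m in masks_of(p,k)[:2]: print(k,m["score"],m["bbox"],m["mask"].sum())
E
```

```text
t 3.58 tcp [ 0.4534 -0.3137  0.2213] x [-0.9975  0.0703  0.0031] y [0.0703 0.9975 0.0026] q [-0.65  0.02  1.84  0.    1.29 -2.15] w 1.002 F [ 0.2 -0.4  0.2] 0.0
bay 0.92 [242.0, 167.1, 395.6, 270.8] 8414
bottle_tall 0.67 [244.4, 228.2, 289.0, 301.2] 2329
bottle_square 0.59 [345.6, 228.9, 391.6, 293.2] 2347
bottle_wide 0.68 [297.4, 181.4, 338.7, 246.4] 2295
bottle_wide 0.55 [244.5, 167.6, 393.8, 272.0] 8812
dish 0.9 [298.0, 237.0, 338.7, 270.1] 910
```

View pics/w1.png

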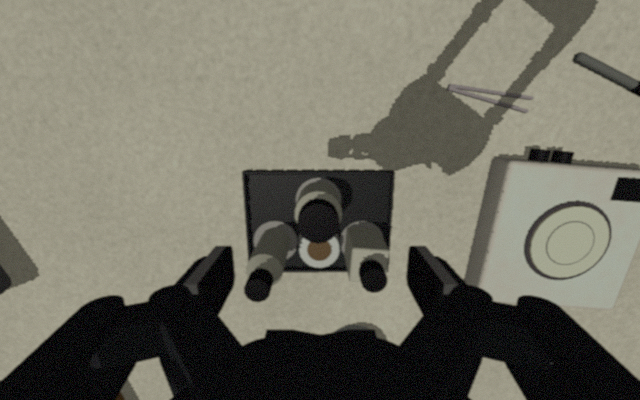

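```bash
cat >> h.py <<'E'
from scipy.optimize import minimize
PROF={"bottle_tall":[(0,22),(88,22),(101,11),(106,11),(106,14),(130,14)],
"bottle_wide":[(0,29),(60,29),(66,21),(71,21),(71,23.5),(95,23.5)],
"bottle_square":[(0,23,1),(76,23,1),(76,12),(86,12),(86,15),(110,15)],
"dish":[(0,26.5),(16,26.5),(16,28),(28,28)],"pot":[(0,19),(37,19)]}
A=np.linspace(0,2*np.pi,48,endpoint=False)
def sil(p,name,xy,z0,yaw):
    im=np.zeros((1600,2560),np.uint8);rs=[]
    for s in PROF[name]:
        if len(s)==3: o=s[1]*np.array([[1,1],[1,-1],[-1,-1],[-1,1]])
        else: o=s[1]*np.c_[np.cos(A),np.sin(A)]
        c,t=np.cos(yaw),np.sin(yaw);o=o@np.array([[c,t],[-t,c]])/1000+xy
        rs.append(w2px(p,np.c_[o,np.full(len(o),z0+s[0]/1000)]))
    for a,b in zip(rs,rs[1:]):
        h=cv2.convexHull(np.r_[a,b].astype(np.float32));cv2.fillConvexPoly(im,((h*4+1.5)).round().astype(np.int32),1)
    return im.astype(bool)
def fit(p,name,xy,z0,yaw,mask):
    m=cv2.resize(mask.astype(np.uint8),None,fx=4,fy=4,interpolation=cv2.INTER_NEAREST).astype(bool)
    def c(v):
        s=sil(p,name,np.array(v)/1000,z0,yaw);return -(s&m).sum()/(s|m).sum()
    x0=np.array(xy)*1000
    r=minimize(c,x0,method="Nelder-Mead",options=dict(initial_simplex=[x0,x0+[5,1],x0+[-1,5]],xatol=.1,fatol=1e-4))
    return (r.x/1000).round(4),round(-r.fun,3)
E
python3 - <<'E'
from h import *
for n in ["wrist","top","scene"]:
    p=shot(n)
    for k,xy in [("bottle_tall",(.55,-.381)),("bottle_square",(.559,-.255)),("bottle_wide",(.494,-.315)),("dish",(.555,-.322))]:
        for m in masks_of(p,k)[:2]:
            print(n,k,m["score"],*fit(p,k,xy,.004,-.07,m["mask"]))
    if n=="wrist":
        for k,z,uv in [("tall",.134,(258,285)),("sq",.114,(373,274)),("wide",.099,(320,219)),("dish",.032,(320,249)),("light",.05,(569.5,241.5))]: print(k,px2w(p,uv,z).round(4))
E
```

```text
wrist bottle_tall 0.86 [ 0.5491 -0.3868] 0.951
wrist bottle_square 0.69 [ 0.5589 -0.2626] 0.944
wrist bottle_wide 0.79 [ 0.4933 -0.3193] 0.971
wrist dish 0.76 [ 0.5566 -0.3232] 0.647
wrist dish 0.16 [ 0.555 -0.322] -0.0
tall [ 0.5481 -0.386   0.134 ]
sq [ 0.555 -0.263  0.114]
wide [ 0.4922 -0.3175  0.099 ]
dish [ 0.5594 -0.3223  0.032 ]
light [0.5623 0.0041 0.05  ]
top bottle_tall 0.7 [ 0.55   -0.3818] 0.824
top bottle_tall 0.33 [ 0.55  -0.381] -0.0
top bottle_square 0.57 [ 0.5603 -0.2581] 0.893
top bottle_wide 0.6 [ 0.495  -0.3162] 0.947
top bottle_wide 0.5 [ 0.5552 -0.3107] 0.685
top dish 0.65 [ 0.5555 -0.3195] 0.857
scene bottle_tall 0.78 [ 0.5448 -0.3902] 0.893
scene bottle_square 0.57 [ 0.5547 -0.266 ] 0.883
scene bottle_square 0.52 [ 0.5354 -0.1938] 0.286
scene bottle_wide 0.62 [ 0.4554 -0.3593] 0.325
scene dish 0.45 [ 0.555 -0.322] -0.0
scene dish 0.44 [ 0.553  -0.3327] 0.61
```

Request:
drive_tool(
  rows=[
    [0, 0, 0, -0.033, -0.021, 0, 1],
    [0, 0, 0, -0.033, -0.021, 0, 1],
    [0, 0, 0, -0.034, -0.022, 0.02, 1],
    [0, 0, 0, 0, 0, 0.03, 1],
    [0, 0, 0, 0, 0, 0, 1],
    [0, 0, 0, 0, 0, 0, 1],
  ],
)

```text
time: 5.13
tool_pos: [0.5456, -0.3819, 0.1711]
tcp_rot: [-0.109, -3.134, -0.006]
wrist_force: [0.2, 0.0, -0.2]
width: 1.002
grip_force: 0.0
```

```bash
python3 - <<'E'
from h import *
s,M=st(); p=shot("wrist"); cv2.imwrite("pics/w2.png",p["color"][:,:,::-1])
for k,xy in [("bottle_tall",(.549,-.385)),("bottle_square",(.559,-.261)),("bottle_wide",(.494,-.318)),("dish",(.555,-.322))]:
    for m in masks_of(p,k)[:2]:
        print(k,m["score"],m["bbox"],*fit(p,k,xy,.004,-.07,m["mask"]))
# bring overlay of fitted tall cap
E
```

```text
t 5.13 tcp [ 0.5456 -0.3819  0.1711] x [-0.9976  0.0692  0.0058] y [0.0693 0.9976 0.0038] q [-0.65  0.27  1.65  0.    1.23 -2.15] w 1.002 F [ 0.2  0.  -0.2] 0.0
bottle_tall 0.92 [291.7, 168.3, 341.5, 235.0] [ 0.549  -0.3869] 0.959
bottle_square 0.56 [398.6, 167.8, 481.3, 226.7] [ 0.5596 -0.2622] 0.941
bottle_wide 0.82 [346.9, 103.0, 419.6, 165.3] [ 0.4937 -0.3198] 0.971
dish 0.79 [349.7, 160.5, 398.8, 214.8] [ 0.5554 -0.3229] 0.955
dish 0.17 [346.0, 105.4, 416.7, 165.0] [ 0.495  -0.3066] 0.685
```

View pics/w2.png

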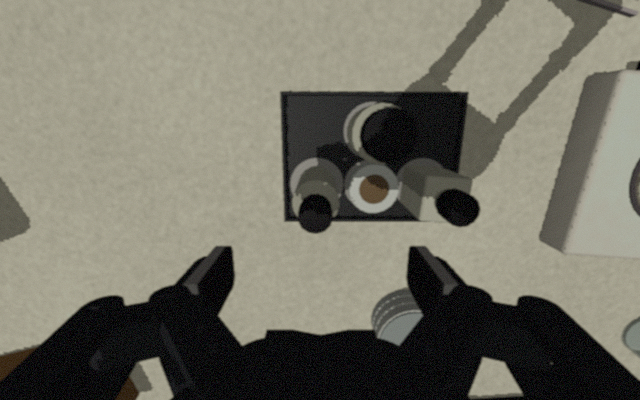

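Request:
drive_tool(
  rows=[
    [0, 0, 0, -0.0037, -0.0048, 0.01, 0.8],
    [0, 0, 0, 0, 0, 0.03, 0.7],
    [0, 0, 0, 0, 0, 0.024, 0.7],
    [0, 0, 0, 0, 0, 0.005, 0.7],
    [0, 0, 0, 0, 0, 0, 0.7],
  ],
  force=40,
)

```text
time: 5.8
tool_pos: [0.549, -0.387, 0.1026]
tcp_rot: [-0.109, -3.136, -0.004]
wrist_force: [0.4, -0.0, 0.2]
width: 0.7
grip_force: 0.0
```

```bash
python3 - <<'E'
from h import *
s,M=st(); p=shot("wrist"); cv2.imwrite("pics/w3.png",p["color"][80:330,160:480,::-1])
E
```

```text
t 5.8 tcp [ 0.549  -0.387   0.1026] x [-0.9976  0.0692  0.0042] y [0.0692 0.9976 0.0027] q [-0.65  0.33  1.7  -0.    1.12 -2.15] w 0.7 F [ 0.4 -0.   0.2] 0.0
```

View pics/w3.png

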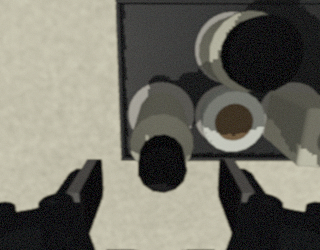

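Request:
drive_tool(
  rows=[
    [0, 0, 0, 0, 0, 0, 0.5],
    [0, 0, 0, 0, 0, 0, 0.38],
    [0, 0, 0, 0, 0, 0, 0.3],
    [0, 0, 0, 0, 0, 0, 0.2],
    [0, 0, 0, 0, 0, 0, 0.2],
    [0, 0, 0, 0, 0, 0, 0.2],
  ],
  force=40,
)

```text
time: 6.35
tool_pos: [0.551, -0.3884, 0.1059]
tcp_rot: [0.109, 3.139, -0.001]
wrist_force: [-0.2, -0.6, -0.2]
width: 0.201
grip_force: 0.0
```

```bash
python3 - <<'E'
from h import *
s,M=st(); p=shot("wrist"); cv2.imwrite("pics/w4.png",p["color"][80:330,160:480,::-1])
for n in ["wrist","top","scene"]:
    p=shot(n)
    for m in masks_of(p,"bottle_tall")[:1]: print(n,m["score"],m["bbox"],*fit(p,"bottle_tall",(.549,-.385),.004,-.07,m["mask"]))
    if n=="scene": cv2.imwrite("pics/s4.png",cv2.resize(p["color"][60:230,200:420,::-1],None,fx=3,fy=3))
E
```

```text
t 6.35 tcp [ 0.551  -0.3884  0.1059] x [-9.976e-01  6.910e-02 -7.000e-04] y [ 6.910e-02  9.976e-01 -5.000e-04] q [-0.65  0.33  1.7  -0.    1.12 -2.15] w 0.201 F [-0.2 -0.6 -0.2] 0.0
wrist 0.84 [294.4, 170.4, 353.9, 267.8] [ 0.5489 -0.3869] 0.89
top 0.5 [442.0, 187.9, 463.9, 204.9] [ 0.548  -0.3763] 0.588
scene 0.89 [236.9, 136.8, 252.6, 173.4] [ 0.5421 -0.3973] 0.787
```

View pics/w4.png

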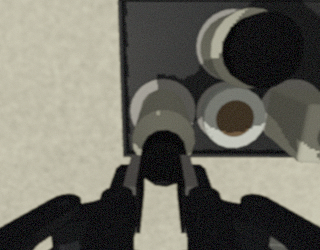

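View pics/s4.png

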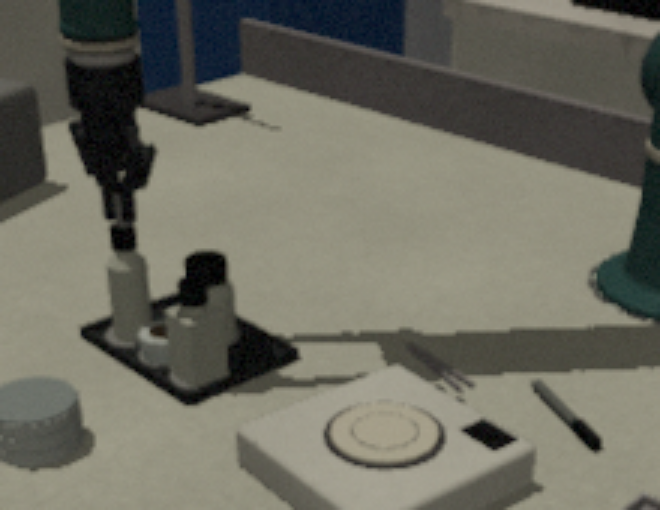

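```bash
python3 - <<'E'
from h import *
p=shot("scene")
for z in (.106,.12,.134,.15): print(z,((w2px(p,[.551,-.388,z])[0]-[200,60])*3).round(1))
p=shot("wrist")
T=p["W"]@np.linalg.inv(p["mount"])
for b in (0,.02,.04):
  for x in(-.011,.011):
    print(b,x,[ (w2px(p,T[:3,:3]@[x,y,-b]+T[:3,3])[0]-[160,80]).round(1).tolist() for y in(-.0085,.0085)])
import cv2
a=p["color"][150:330,220:420,::-1]; cv2.imwrite("pics/w5.png",cv2.resize(a,None,fx=3.5,fy=3.3,interpolation=cv2.INTER_CUBIC))
E
```

```text
0.106 [122.  250.6]
0.12 [120.6 238.6]
0.134 [119.3 226.5]
0.15 [117.7 212.5]
0 -0.011 [[148.4, 164.7], [174.1, 164.7]]
0 0.011 [[148.0, 133.0], [174.5, 132.9]]
0.02 -0.011 [[147.0, 178.6], [175.6, 178.6]]
0.02 0.011 [[146.5, 143.7], [176.1, 143.7]]
0.04 -0.011 [[145.3, 196.1], [177.5, 196.0]]
0.04 0.011 [[144.7, 157.3], [178.2, 157.3]]
```

View pics/w5.png

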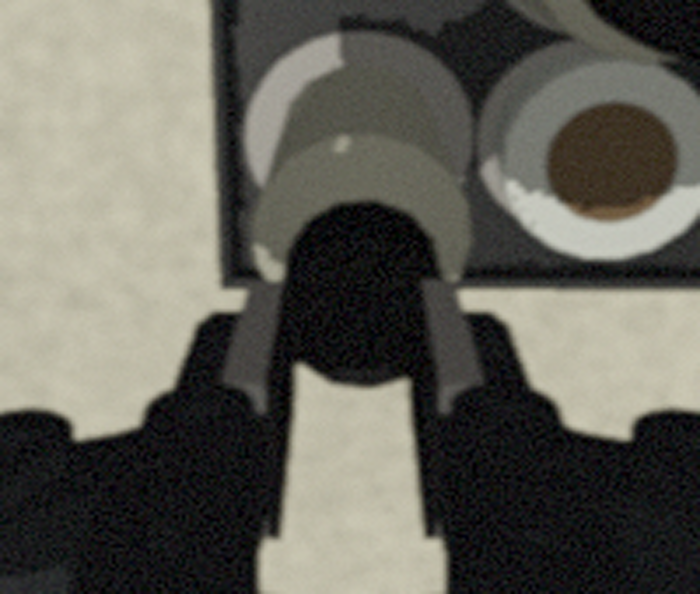

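Request:
drive_tool(
  rows=[
    [0, 0, 0, 0, 0, 0, 0.4],
    [0, 0, 0, 0, 0, 0, 0.7],
    [0, 0, 0, 0, 0, 0, 0.7],
    [0, 0, 0, 0, 0, 0, 0.7],
  ],
  force=40,
)

```text
time: 7.13
tool_pos: [0.5508, -0.3883, 0.1053]
tcp_rot: [-0.109, -3.14, 0.0]
wrist_force: [-0.3, -0.4, -0.0]
width: 0.701
grip_force: 0.0
```

Request:
drive_tool(
  rows=[
    [0, 0, 0, 0.002, 0.001, 0.012, 0.7],
    [0, 0, 0, 0, 0, 0.012, 0.7],
    [0, 0, 0, 0, 0, 0.012, 0.7],
    [0, 0, 0, 0, 0, 0, 0.7],
    [0, 0, 0, 0, 0, 0, 0.7],
  ],
)

```text
time: 7.55
tool_pos: [0.5474, -0.386, 0.0668]
tcp_rot: [-0.109, -3.136, -0.004]
wrist_force: [-0.2, -0.4, 0.1]
width: 0.698
grip_force: 0.0
```

```bash
python3 - <<'E'
from h import *
s,M=st()
p=shot("wrist");a=p["color"][130:330,200:440,::-1]
q=shot("scene");b=q["color"][90:190,200:320,::-1]
cv2.imwrite("pics/c6.png",np.hstack([cv2.resize(a,(400,333)),cv2.resize(b,(400,333))]))
m=masks_of(p,"bottle_tall")[0];print(m["score"],fit(p,"bottle_tall",(.549,-.387),.004,0,m["mask"]))
E
```

```text
t 7.55 tcp [ 0.5474 -0.386   0.0668] x [-0.9976  0.0692  0.0036] y [0.0692 0.9976 0.0024] q [-0.65  0.36  1.73  0.    1.05 -2.15] w 0.698 F [-0.2 -0.4  0.1] 0.0
0.7 (array([ 0.5491, -0.3865]), np.float64(0.954))
```

View pics/c6.png

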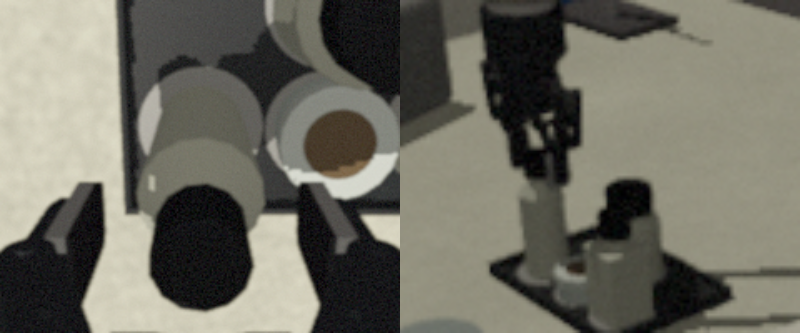

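Request:
drive_tool(
  rows=[
    [0, 0, 0, 0, 0, 0, 0.5],
    [0, 0, 0, 0, 0, 0, 0.35],
    [0, 0, 0, 0, 0, 0, 0.2],
    [0, 0, 0, 0, 0, 0, 0.2],
    [0, 0, 0, 0, 0, 0, 0.2],
    [0, 0, 0, 0, 0, 0, 0.2],
  ],
  force=40,
)

```text
time: 8.2
tool_pos: [0.5494, -0.3873, 0.0701]
tcp_rot: [0.109, 3.139, -0.001]
wrist_force: [-0.6, 0.9, 3.8]
width: 0.315
grip_force: 39.5
```

```bash
python3 - <<'E'
from h import *
s,M=st()
E
```

```text
t 8.2 tcp [ 0.5494 -0.3873  0.0701] x [-0.9976  0.0692 -0.0011] y [ 6.920e-02  9.976e-01 -5.000e-04] q [-0.65  0.36  1.73  0.    1.06 -2.15] w 0.315 F [-0.6  0.9  3.8] 39.459850788116455
```

Request:
drive_tool(
  rows=[
    [0, 0, 0, 0, 0, -0.015, 0.2],
    [0, 0, 0, 0, 0, -0.03, 0.2],
    [0, 0, 0, 0, 0, -0.035, 0.2],
    [0, 0, 0, 0, 0, -0.03, 0.2],
    [0, 0, 0, 0.0014, 0.01, -0.02, 0.2],
    [0, 0, 0, 0.0014, 0.025, 0, 0.2],
    [0, 0, 0, 0.0014, 0.038, 0, 0.2],
    [0, 0, 0, 0.0014, 0.038, 0, 0.2],
  ],
)

```text
time: 8.87
tool_pos: [0.5504, -0.2757, 0.199]
tcp_rot: [-0.112, -3.139, 0.0]
wrist_force: [0.8, 0.7, -1.5]
width: 0.316
grip_force: 39.8
```

Request:
drive_tool(
  rows=[
    [0, 0, 0, 0.0014, 0.038, 0, 0.2],
    [0, 0, 0, 0.0014, 0.038, 0, 0.2],
    [0, 0, 0, 0.0014, 0.038, 0, 0.2],
    [0, 0, 0, 0.0014, 0.038, 0, 0.2],
    [0, 0, 0, 0.0014, 0.038, 0, 0.2],
    [0, 0, 0, 0.0014, 0.038, 0, 0.2],
    [0, 0, 0, 0.0014, 0.038, 0, 0.2],
    [0, 0, 0, 0.0014, 0.038, 0, 0.2],
  ],
)

```text
time: 9.53
tool_pos: [0.5599, 0.0297, 0.1984]
tcp_rot: [-0.109, -3.138, 0.001]
wrist_force: [1.3, 0.5, -2.5]
width: 0.314
grip_force: 39.8
```

Request:
drive_tool(
  rows=[
    [0, 0, 0, 0.0014, 0.038, 0, 0.2],
    [0, 0, 0, 0.0014, 0.038, 0, 0.2],
    [0, 0, 0, 0.0014, 0.038, 0, 0.2],
    [0, 0, 0, 0.0014, 0.038, 0, 0.2],
    [0, 0, 0, 0.0014, 0.038, 0, 0.2],
    [0, 0, 0, 0.0014, 0.038, 0, 0.2],
    [0, 0, 0, 0.0014, 0.03, 0, 0.2],
    [0, 0, 0, 0.0014, 0.02, 0, 0.2],
  ],
)

```text
time: 10.2
tool_pos: [0.5679, 0.3092, 0.198]
tcp_rot: [-0.105, -3.138, -0.0]
wrist_force: [0.2, -0.0, -2.0]
width: 0.32
grip_force: 39.9
```

Request:
drive_tool(
  rows=[
    [0, 0, 0, 0.001, 0.015, 0.01, 0.2],
    [0, 0, 0, 0, 0.01, 0.02, 0.2],
    [0, 0, 0, 0, 0.006, 0.03, 0.2],
    [0, 0, 0, 0, 0, 0.025, 0.2],
    [0, 0, 0, 0, 0, 0.015, 0.2],
    [0, 0, 0, 0, 0, 0, 0.2],
    [0, 0, 0, 0, 0, 0, 0.2],
    [0, 0, 0, 0, 0, 0, 0.2],
  ],
)

```text
time: 10.87
tool_pos: [0.5706, 0.337, 0.0999]
tcp_rot: [0.11, 3.139, 0.0]
wrist_force: [-0.4, 0.1, -1.0]
width: 0.315
grip_force: 39.8
```

```bash
python3 - <<'E'
from h import *
s,M=st()
p=shot("scene");b=p["color"][150:350,300:560,::-1]
cv2.imwrite("pics/c7.png",cv2.resize(b,None,fx=2.5,fy=2.5))
for n in("top","scene"):
    q=shot(n)
    m=masks_of(q,"tray")[0]; r=cv2.minAreaRect(cv2.findNonZero(m["mask"].astype(np.uint8)))
    print(n,m["score"],[px2w(q,c,.012)[:2].round(3).tolist() for c in cv2.boxPoints(r)])
    m=masks_of(q,"pot")[0];print("pot",fit(q,"pot",(.58,.245),.004,0,m["mask"]))
E
```

```text
t 10.87 tcp [0.5706 0.337  0.0999] x [-9.976e-01  6.970e-02 -8.000e-04] y [6.970e-02 9.976e-01 3.000e-04] q [ 0.5   0.31  1.73 -0.    1.1  -1.01] w 0.315 F [-0.4  0.1 -1. ] 39.84633028507233Traceback (most recent call last):
  File "<stdin>", line 7, in <module>
IndexError: list index out of range
```

View pics/c7.png

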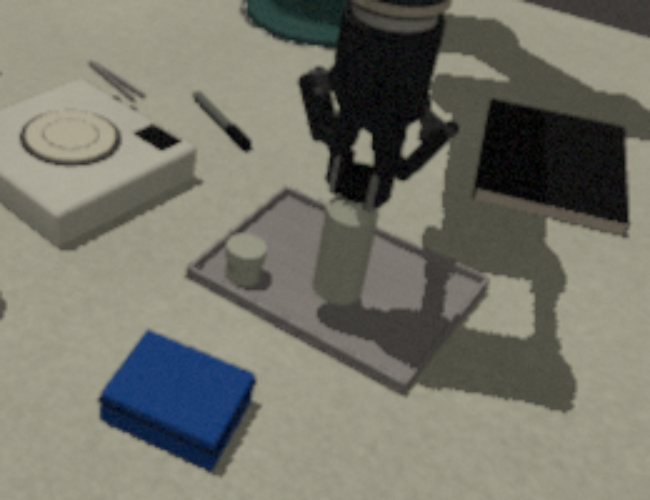

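Request:
drive_tool(
  rows=[
    [0, 0, 0, 0, 0.015, 0, 0.2],
    [0, 0, 0, 0, 0.02, 0.006, 0.2],
    [0, 0, 0, 0, 0.004, 0.012, 0.2],
    [0, 0, 0, 0, 0, 0.008, 0.2],
    [0, 0, 0, 0, 0, 0.003, 0.2],
    [0, 0, 0, 0, 0, 0.001, 0.2],
    [0, 0, 0, 0, 0, 0, 0.2],
    [0, 0, 0, 0, 0, 0, 0.2],
  ],
)

```text
time: 11.68
tool_pos: [0.573, 0.3765, 0.0703]
tcp_rot: [0.109, 3.139, 0.002]
wrist_force: [-0.6, 2.1, 4.5]
width: 0.314
grip_force: 40.6
```

Request:
drive_tool(
  rows=[
    [0, 0, 0, 0, 0, 0, 0.4],
    [0, 0, 0, 0, 0, 0, 0.55],
    [0, 0, 0, 0, 0, 0, 0.6],
    [0, 0, 0, 0, 0, -0.025, 0.6],
    [0, 0, 0, 0, 0, -0.025, 0.7],
    [0, 0, 0, 0, 0, -0.025, 0.7],
    [0, 0, 0, -0.0018, -0.0375, 0, 0.7],
    [0, 0, 0, -0.0018, -0.0375, 0, 0.7],
  ],
)

```text
time: 12.35
tool_pos: [0.5729, 0.3023, 0.147]
tcp_rot: [0.103, 3.135, 0.004]
wrist_force: [0.4, -0.9, 0.1]
width: 0.697
grip_force: 0.0
```

Request:
drive_tool(
  rows=[
    [0, 0, 0, -0.0018, -0.0375, 0, 0.7],
    [0, 0, 0, -0.0018, -0.0375, 0, 0.7],
    [0, 0, 0, -0.0018, -0.0375, 0, 0.7],
    [0, 0, 0, -0.0018, -0.0375, 0, 0.7],
    [0, 0, 0, -0.0018, -0.0375, 0, 0.7],
    [0, 0, 0, -0.0018, -0.0375, 0, 0.7],
    [0, 0, 0, -0.0018, -0.0375, 0, 0.7],
    [0, 0, 0, -0.0018, -0.0375, 0, 0.7],
  ],
)

```text
time: 13.02
tool_pos: [0.5641, -0.0014, 0.1441]
tcp_rot: [-0.109, -3.14, 0.001]
wrist_force: [0.4, 0.2, -0.2]
width: 0.699
grip_force: 0.0
```

Request:
drive_tool(
  rows=[
    [0, 0, 0, -0.0018, -0.0375, 0, 0.7],
    [0, 0, 0, -0.0018, -0.0375, 0, 0.7],
    [0, 0, 0, -0.0018, -0.0375, 0, 0.7],
    [0, 0, 0, -0.0018, -0.0375, 0, 0.7],
    [0, 0, 0, -0.0018, -0.0375, 0, 0.7],
    [0, 0, 0, -0.0018, -0.0375, 0, 0.7],
    [0, 0, 0, -0.0018, -0.0383, 0, 0.7],
    [0, 0, 0, 0, 0, 0, 0.7],
  ],
)

```text
time: 13.68
tool_pos: [0.5584, -0.2699, 0.1443]
tcp_rot: [0.116, 3.139, -0.006]
wrist_force: [-0.6, 0.4, 1.2]
width: 0.698
grip_force: 0.0
```

```bash
python3 - <<'E'
from h import *
s,M=st()
p=shot("wrist")
for k,xy in [("bottle_square",(.559,-.262)),("bottle_wide",(.494,-.32)),("dish",(.555,-.322))]:
    for m in masks_of(p,k)[:1]: print(k,m["score"],m["bbox"],*fit(p,k,xy,.004,-.08,m["mask"]))
q=shot("scene")
for m in masks_of(q,"bottle_tall")[:1]: print(m["score"],*fit(q,"bottle_tall",(.573,.377),.004,0,m["mask"]))
E
```

```text
t 13.68 tcp [ 0.5584 -0.2699  0.1443] x [-9.973e-01  7.410e-02 -6.000e-04] y [ 0.0741  0.9972 -0.0039] q [-0.49  0.2   1.78 -0.    1.16 -1.98] w 0.698 F [-0.6  0.4  1.2] 0.0
bottle_square 0.88 [304.9, 164.2, 359.0, 232.3] [ 0.5591 -0.2619] 0.937
bottle_wide 0.58 [217.7, 91.5, 294.2, 165.8] [ 0.4936 -0.3187] 0.973
dish 0.62 [245.9, 158.6, 299.8, 216.2] [ 0.5547 -0.3222] 0.973
0.6 [0.5715 0.3764] 0.961
```

Request:
drive_tool(
  rows=[
    [0, 0, 0, 0, 0, 0.03, 0.7],
    [0, 0, 0, 0, 0, 0.03, 0.7],
    [0, 0, 0, 0, 0, 0.025, 0.7],
    [0, 0, 0, 0, 0, 0.008, 0.7],
    [0, 0, 0, 0, 0, 0.002, 0.7],
    [0, 0, 0, 0, 0, 0, 0.7],
    [0, 0, 0, 0, 0, 0, 0.7],
    [0, 0, 0, 0, 0, 0, 0.7],
  ],
)

```text
time: 14.65
tool_pos: [0.5609, -0.2634, 0.0517]
tcp_rot: [0.108, 3.136, -0.003]
wrist_force: [-0.6, -0.2, -0.2]
width: 0.703
grip_force: 0.0
```

```bash
python3 - <<'E'
from h import *
s,M=st()
p=shot("wrist")
for k,xy in [("bottle_square",(.559,-.262))]:
    for m in masks_of(p,k)[:1]: print(k,m["score"],m["bbox"],*fit(p,k,xy,.004,-.08,m["mask"]))
E
```

```text
t 14.65 tcp [ 0.5609 -0.2634  0.0517] x [-0.9976  0.0687 -0.0036] y [ 0.0687  0.9976 -0.0016] q [-0.48  0.28  1.86 -0.    0.99 -1.98] w 0.703 F [-0.6 -0.2 -0.2] 0.0
bottle_square 0.95 [284.4, 179.1, 368.6, 303.5] [ 0.5586 -0.2617] 0.938
```

Request:
drive_tool(
  rows=[
    [0, 0, 0, 0.002, 0.0013, 0.001, 0.6],
    [0, 0, 0, 0, 0, 0, 0.5],
    [0, 0, 0, 0, 0, 0, 0.35],
    [0, 0, 0, 0, 0, 0, 0.2],
    [0, 0, 0, 0, 0, 0, 0.2],
    [0, 0, 0, 0, 0, 0, 0.2],
    [0, 0, 0, 0, 0, 0, 0.2],
    [0, 0, 0, 0, 0, 0, 0.2],
  ],
  force=40,
)

```text
time: 15.42
tool_pos: [0.5574, -0.2614, 0.0487]
tcp_rot: [0.109, 3.139, -0.0]
wrist_force: [-0.9, 1.3, 3.5]
width: 0.34
grip_force: 39.8
```

Request:
drive_tool(
  rows=[
    [0, 0, 0, 0, 0, -0.015, 0.2],
    [0, 0, 0, 0, 0, -0.03, 0.2],
    [0, 0, 0, 0, 0, -0.03, 0.2],
    [0, 0, 0, 0.006, 0.01, -0.015, 0.2],
    [0, 0, 0, 0.006, 0.025, 0, 0.2],
    [0, 0, 0, 0.006, 0.038, 0, 0.2],
    [0, 0, 0, 0.006, 0.038, 0, 0.2],
    [0, 0, 0, 0.006, 0.038, 0, 0.2],
  ],
)

```text
time: 16.08
tool_pos: [0.5365, -0.1095, 0.1374]
tcp_rot: [-0.111, -3.138, -0.0]
wrist_force: [0.7, 0.2, -1.3]
width: 0.338
grip_force: 39.9
```

Request:
drive_tool(
  rows=[
    [0, 0, 0, 0.006, 0.038, 0, 0.2],
    [0, 0, 0, 0.006, 0.038, 0, 0.2],
    [0, 0, 0, 0.006, 0.038, 0, 0.2],
    [0, 0, 0, 0.006, 0.038, 0, 0.2],
    [0, 0, 0, 0.006, 0.038, 0, 0.2],
    [0, 0, 0, 0.006, 0.038, 0, 0.2],
    [0, 0, 0, 0.006, 0.038, 0, 0.2],
    [0, 0, 0, 0.006, 0.038, 0, 0.2],
  ],
)

```text
time: 16.75
tool_pos: [0.5096, 0.1975, 0.1373]
tcp_rot: [-0.109, -3.139, 0.001]
wrist_force: [0.5, 0.2, -2.3]
width: 0.341
grip_force: 39.9
```

Request:
drive_tool(
  rows=[
    [0, 0, 0, 0.006, 0.038, 0, 0.2],
    [0, 0, 0, 0.006, 0.038, 0, 0.2],
    [0, 0, 0, 0.006, 0.038, 0, 0.2],
    [0, 0, 0, 0.006, 0.03, 0, 0.2],
    [0, 0, 0, 0.006, 0.02, 0, 0.2],
    [0, 0, 0, 0.006, 0.01, 0, 0.2],
    [0, 0, 0, 0.006, 0.0036, 0.02, 0.2],
    [0, 0, 0, 0, 0, 0.03, 0.2],
  ],
)

```text
time: 17.42
tool_pos: [0.4826, 0.3787, 0.0909]
tcp_rot: [0.106, 3.135, 0.007]
wrist_force: [0.4, 0.3, -1.6]
width: 0.337
grip_force: 40.1
```

Request:
drive_tool(
  rows=[
    [0, 0, 0, 0, 0, 0.02, 0.2],
    [0, 0, 0, 0, 0, 0.01, 0.2],
    [0, 0, 0, 0, 0, 0.005, 0.2],
    [0, 0, 0, 0, 0, 0, 0.2],
    [0, 0, 0, 0, 0, 0, 0.2],
    [0, 0, 0, 0, 0, 0, 0.2],
  ],
)

```text
time: 17.92
tool_pos: [0.4826, 0.3766, 0.0551]
tcp_rot: [0.109, 3.137, 0.003]
wrist_force: [0.2, -0.6, -2.0]
width: 0.339
grip_force: 40.0
```

Request:
drive_tool(
  rows=[
    [0, 0, 0, 0, 0, 0.004, 0.2],
    [0, 0, 0, 0, 0, 0.0018, 0.2],
    [0, 0, 0, 0, 0, 0, 0.2],
    [0, 0, 0, 0, 0, 0, 0.2],
    [0, 0, 0, 0, 0, 0, 0.2],
  ],
)

```text
time: 18.33
tool_pos: [0.4821, 0.3767, 0.0487]
tcp_rot: [0.109, 3.138, 0.002]
wrist_force: [0.6, -0.0, 3.6]
width: 0.34
grip_force: 40.3
```

Request:
drive_tool(
  rows=[
    [0, 0, 0, 0, 0, 0, 0.4],
    [0, 0, 0, 0, 0, 0, 0.55],
    [0, 0, 0, 0, 0, 0, 0.6],
    [0, 0, 0, 0, 0, -0.03, 0.6],
    [0, 0, 0, 0, 0, -0.03, 0.7],
    [0, 0, 0, 0, 0, -0.03, 0.85],
    [0, 0, 0, -0.0033, -0.0385, 0, 0.85],
    [0, 0, 0, -0.0033, -0.0385, 0, 0.85],
  ],
)

```text
time: 19.0
tool_pos: [0.4843, 0.3005, 0.1406]
tcp_rot: [0.103, 3.135, 0.005]
wrist_force: [1.3, -0.9, -0.4]
width: 0.851
grip_force: 0.0
```

Request:
drive_tool(
  rows=[
    [0, 0, 0, -0.0033, -0.0385, 0, 0.85],
    [0, 0, 0, -0.0033, -0.0385, 0, 0.85],
    [0, 0, 0, -0.0033, -0.0385, 0, 0.85],
    [0, 0, 0, -0.0033, -0.0385, 0, 0.85],
    [0, 0, 0, -0.0033, -0.0385, 0, 0.85],
    [0, 0, 0, -0.0033, -0.0385, 0, 0.85],
    [0, 0, 0, -0.0033, -0.0385, 0, 0.85],
    [0, 0, 0, -0.0033, -0.0385, 0, 0.85],
  ],
)

```text
time: 19.67
tool_pos: [0.4867, -0.012, 0.1374]
tcp_rot: [-0.108, -3.14, -0.0]
wrist_force: [0.5, 0.6, -0.4]
width: 0.852
grip_force: 0.0
```

Request:
drive_tool(
  rows=[
    [0, 0, 0, -0.0033, -0.0385, 0, 0.85],
    [0, 0, 0, -0.0033, -0.0385, 0, 0.85],
    [0, 0, 0, -0.0033, -0.0385, 0, 0.85],
    [0, 0, 0, -0.0033, -0.0385, 0, 0.85],
    [0, 0, 0, -0.0033, -0.0385, 0, 0.85],
    [0, 0, 0, -0.0033, -0.0385, 0, 0.85],
    [0, 0, 0, -0.0033, -0.0385, 0, 0.85],
    [0, 0, 0, -0.0033, -0.0385, 0, 0.85],
  ],
)

```text
time: 20.33
tool_pos: [0.4918, -0.3212, 0.1372]
tcp_rot: [-0.109, -3.139, -0.001]
wrist_force: [0.4, -0.4, 0.3]
width: 0.852
grip_force: 0.0
```

Request:
drive_tool(
  rows=[
    [0, 0, 0, 0, 0, 0, 0.85],
    [0, 0, 0, 0, 0, 0.03, 0.85],
    [0, 0, 0, 0, 0, 0.03, 0.85],
    [0, 0, 0, 0, 0, 0.03, 0.85],
    [0, 0, 0, 0, 0, 0.01, 0.85],
    [0, 0, 0, 0, 0, 0, 0.85],
    [0, 0, 0, 0, 0, 0, 0.85],
    [0, 0, 0, 0, 0, 0, 0.85],
  ],
)

```text
time: 21.0
tool_pos: [0.4939, -0.3201, 0.0394]
tcp_rot: [0.108, 3.137, -0.003]
wrist_force: [0.7, -0.4, 0.0]
width: 0.852
grip_force: 0.0
```

```bash
python3 - <<'E'
from h import *
s,M=st()
p=shot("wrist")
for k,xy in [("bottle_wide",(.494,-.32)),("dish",(.555,-.322))]:
    for m in masks_of(p,k)[:1]: print(k,m["score"],m["bbox"],*fit(p,k,xy,.004,-.08,m["mask"]))
q=shot("scene")
for k,xy in [("bottle_square",(.481,.376)),("bottle_tall",(.572,.376))]:
    for m in masks_of(q,k)[:1]: print(k,m["score"],*fit(q,k,xy,.004,-.08,m["mask"]))
E
```

```text
t 21.0 tcp [ 0.4939 -0.3201  0.0394] x [-0.9976  0.0688 -0.0026] y [ 0.0688  0.9976 -0.0016] q [-0.62  0.25  1.94  0.    0.95 -2.12] w 0.852 F [ 0.7 -0.4  0. ] 0.0
bottle_wide 0.57 [269.3, 175.2, 371.5, 321.5] [ 0.4933 -0.3192] 0.976
dish 0.7 [291.3, 305.6, 361.5, 336.4] [ 0.5731 -0.3233] 0.193
bottle_square 0.95 [0.482  0.3765] 0.639
bottle_tall 0.7 [0.5718 0.3771] 0.944
```

Request:
drive_tool(
  rows=[
    [0, 0, 0, 0, 0.0008, 0.002, 0.8],
    [0, 0, 0, 0, 0, 0, 0.7],
    [0, 0, 0, 0, 0, 0, 0.6],
    [0, 0, 0, 0, 0, 0, 0.5],
    [0, 0, 0, 0, 0, 0, 0.4],
    [0, 0, 0, 0, 0, 0, 0.4],
    [0, 0, 0, 0, 0, 0, 0.4],
    [0, 0, 0, 0, 0, 0, 0.4],
  ],
  force=40,
)

```text
time: 21.97
tool_pos: [0.4926, -0.3188, 0.0356]
tcp_rot: [0.109, 3.139, -0.0]
wrist_force: [0.3, -0.3, 0.9]
width: 0.538
grip_force: 41.4
```

Request:
drive_tool(
  rows=[
    [0, 0, 0, 0, 0, -0.015, 0.4],
    [0, 0, 0, 0, 0, -0.03, 0.4],
    [0, 0, 0, 0, 0, -0.03, 0.4],
    [0, 0, 0, 0.0025, 0.01, -0.015, 0.4],
    [0, 0, 0, 0.0025, 0.025, 0, 0.4],
    [0, 0, 0, 0.0025, 0.038, 0, 0.4],
    [0, 0, 0, 0.0025, 0.038, 0, 0.4],
    [0, 0, 0, 0.0025, 0.038, 0, 0.4],
  ],
)

```text
time: 22.63
tool_pos: [0.4891, -0.1676, 0.1246]
tcp_rot: [-0.111, -3.138, -0.001]
wrist_force: [0.7, -1.0, -2.2]
width: 0.538
grip_force: 42.1
```

Request:
drive_tool(
  rows=[
    [0, 0, 0, 0.0025, 0.038, 0, 0.4],
    [0, 0, 0, 0.0025, 0.038, 0, 0.4],
    [0, 0, 0, 0.0025, 0.038, 0, 0.4],
    [0, 0, 0, 0.0025, 0.038, 0, 0.4],
    [0, 0, 0, 0.0025, 0.038, 0, 0.4],
    [0, 0, 0, 0.0025, 0.038, 0, 0.4],
    [0, 0, 0, 0.0025, 0.038, 0, 0.4],
    [0, 0, 0, 0.0025, 0.038, 0, 0.4],
  ],
)

```text
time: 23.3
tool_pos: [0.49, 0.1372, 0.1246]
tcp_rot: [-0.109, -3.138, 0.001]
wrist_force: [0.7, -0.6, -3.0]
width: 0.535
grip_force: 42.1
```

Request:
drive_tool(
  rows=[
    [0, 0, 0, 0.0025, 0.038, 0, 0.4],
    [0, 0, 0, 0.0025, 0.038, 0, 0.4],
    [0, 0, 0, 0.0025, 0.03, 0, 0.4],
    [0, 0, 0, 0.0025, 0.02, 0, 0.4],
    [0, 0, 0, 0.0025, 0.012, 0, 0.4],
    [0, 0, 0, 0.0025, 0.004, 0.01, 0.4],
    [0, 0, 0, 0, 0, 0.025, 0.4],
    [0, 0, 0, 0, 0, 0.025, 0.4],
  ],
)

```text
time: 23.97
tool_pos: [0.4868, 0.2779, 0.0651]
tcp_rot: [0.108, 3.138, 0.001]
wrist_force: [0.3, 0.1, -3.2]
width: 0.542
grip_force: 42.2
```

Request:
drive_tool(
  rows=[
    [0, 0, 0, 0, 0, 0.015, 0.4],
    [0, 0, 0, 0, 0, 0.008, 0.4],
    [0, 0, 0, 0, 0, 0.004, 0.4],
    [0, 0, 0, 0, 0, 0.002, 0.4],
    [0, 0, 0, 0, 0, 0, 0.4],
    [0, 0, 0, 0, 0, 0, 0.4],
    [0, 0, 0, 0, 0, 0, 0.4],
  ],
)

```text
time: 24.55
tool_pos: [0.4874, 0.2786, 0.0378]
tcp_rot: [0.109, 3.138, 0.002]
wrist_force: [0.0, 0.2, -2.1]
width: 0.54
grip_force: 42.3
```

Request:
drive_tool(
  rows=[
    [0, 0, 0, 0, 0, 0.0022, 0.4],
    [0, 0, 0, 0, 0, 0, 0.4],
    [0, 0, 0, 0, 0, 0, 0.4],
    [0, 0, 0, 0, 0, 0, 0.4],
    [0, 0, 0, 0, 0, 0, 0.6],
    [0, 0, 0, 0, 0, 0, 0.7],
    [0, 0, 0, 0, 0, 0, 0.7],
    [0, 0, 0, 0, 0, 0, 0.7],
  ],
)

```text
time: 25.22
tool_pos: [0.4859, 0.2781, 0.034]
tcp_rot: [-0.109, -3.139, 0.001]
wrist_force: [-0.1, -0.3, -0.3]
width: 0.697
grip_force: 0.0
```

Request:
drive_tool(
  rows=[
    [0, 0, 0, 0, 0, -0.03, 0.7],
    [0, 0, 0, 0, 0, -0.03, 0.7],
    [0, 0, 0, 0, 0, -0.04, 0.9],
    [0, 0, 0, -0.0068, -0.0372, 0, 0.9],
    [0, 0, 0, -0.0068, -0.0372, 0, 0.9],
    [0, 0, 0, -0.0068, -0.0372, 0, 0.9],
    [0, 0, 0, -0.0068, -0.0372, 0, 0.9],
    [0, 0, 0, -0.0068, -0.0372, 0, 0.9],
  ],
)

```text
time: 25.88
tool_pos: [0.507, 0.0889, 0.1343]
tcp_rot: [0.107, 3.14, 0.0]
wrist_force: [0.6, -0.4, -0.8]
width: 0.901
grip_force: 0.0
```

Request:
drive_tool(
  rows=[
    [0, 0, 0, -0.0068, -0.0372, 0, 0.9],
    [0, 0, 0, -0.0068, -0.0372, 0, 0.9],
    [0, 0, 0, -0.0068, -0.0372, 0, 0.9],
    [0, 0, 0, -0.0068, -0.0372, 0, 0.9],
    [0, 0, 0, -0.0068, -0.0372, 0, 0.9],
    [0, 0, 0, -0.0068, -0.0372, 0, 0.9],
    [0, 0, 0, -0.0068, -0.0372, 0, 0.9],
    [0, 0, 0, -0.0068, -0.0372, 0, 0.9],
  ],
)

```text
time: 26.55
tool_pos: [0.5406, -0.2121, 0.1341]
tcp_rot: [-0.109, -3.139, -0.0]
wrist_force: [1.3, 0.1, -0.3]
width: 0.9
grip_force: 0.0
```

Request:
drive_tool(
  rows=[
    [0, 0, 0, -0.0068, -0.0372, 0, 0.9],
    [0, 0, 0, -0.0068, -0.0372, 0, 0.9],
    [0, 0, 0, -0.0068, -0.0372, 0, 0.9],
    [0, 0, 0, 0, 0, 0.03, 0.9],
    [0, 0, 0, 0, 0, 0.03, 0.9],
    [0, 0, 0, 0, 0, 0.03, 0.9],
    [0, 0, 0, 0, 0, 0, 0.9],
    [0, 0, 0, 0, 0, 0, 0.9],
  ],
)

```text
time: 27.22
tool_pos: [0.5514, -0.3217, 0.0418]
tcp_rot: [-0.109, -3.134, -0.005]
wrist_force: [-0.1, -0.2, 0.7]
width: 0.897
grip_force: 0.0
```

```bash
python3 - <<'E'
from h import *
s,M=st()
p=shot("wrist")
for k,xy in [("dish",(.555,-.322))]:
    for m in masks_of(p,k)[:1]: print(k,m["score"],m["bbox"],*fit(p,k,xy,.004,-.08,m["mask"]))
q=shot("scene")
for k,xy in [("bottle_square",(.482,.3767)),("bottle_tall",(.572,.376)),("bottle_wide",(.487,.2786))]:
    for m in masks_of(q,k)[:1]: print(k,m["score"],*fit(q,k,xy,.004,-.08,m["mask"]))
a=p["color"][60:360,140:500,::-1];b=q["color"][130:330,200:440,::-1]
cv2.imwrite("pics/c8.png",np.hstack([cv2.resize(a,(400,333)),cv2.resize(b,(400,333))]))
E
```

```text
t 27.22 tcp [ 0.5514 -0.3217  0.0418] x [-0.9976  0.0693  0.0053] y [0.0693 0.9976 0.0029] q [-0.57  0.33  1.82  0.    1.   -2.07] w 0.897 F [-0.1 -0.2  0.7] 0.0
dish 0.83 [281.5, 181.9, 363.5, 267.6] [ 0.5545 -0.3227] 0.97
bottle_square 0.68 [0.4802 0.376 ] 0.698
bottle_tall 0.84 [0.5707 0.3768] 0.945
bottle_wide 0.79 [0.4862 0.2779] 0.947
```

View pics/c8.png

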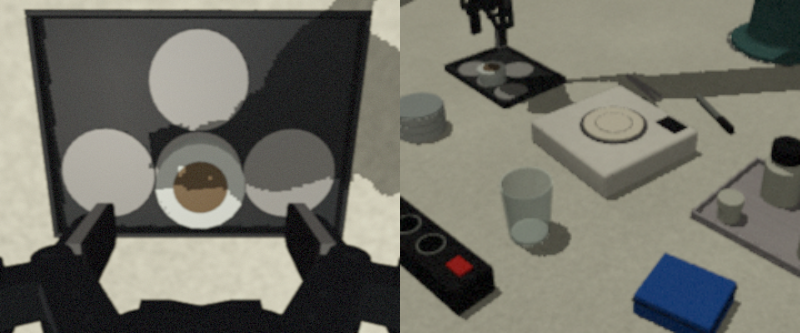

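Request:
drive_tool(
  rows=[
    [0, 0, 0, -0.001, 0, 0.02, 0.85],
    [0, 0, 0, 0, 0, 0.02, 0.85],
    [0, 0, 0, 0, 0, 0.015, 0.85],
    [0, 0, 0, 0, 0, 0.008, 0.85],
    [0, 0, 0, 0, 0, 0.003, 0.85],
    [0, 0, 0, 0, 0, 0, 0.85],
    [0, 0, 0, 0, 0, 0, 0.85],
    [0, 0, 0, 0, 0, 0, 0.85],
  ],
)

```text
time: 28.18
tool_pos: [0.5558, -0.3239, -0.0202]
tcp_rot: [0.109, 3.138, -0.002]
wrist_force: [0.0, -0.2, 0.2]
width: 0.849
grip_force: 0.0
```

```bash
python3 - <<'E'
from h import *
s,M=st()
p=shot("wrist")
for k,xy in [("dish",(.555,-.322))]:
    for m in masks_of(p,k)[:1]: print(k,m["score"],m["bbox"],*fit(p,k,xy,.004,-.08,m["mask"]))
q=shot("scene")
a=p["color"][60:360,140:500,::-1];b=q["color"][110:210,200:320,::-1]
cv2.imwrite("pics/c9.png",np.hstack([cv2.resize(a,(400,333)),cv2.resize(b,(400,333))]))
E
```

```text
t 28.18 tcp [ 0.5558 -0.3239 -0.0202] x [-0.9976  0.0691 -0.0022] y [ 0.0691  0.9976 -0.0012] q [-0.57  0.41  1.85 -0.    0.88 -2.07] w 0.849 F [ 0.  -0.2  0.2] 0.0
dish 0.66 [267.3, 198.3, 381.0, 319.9] [ 0.5547 -0.3226] 0.977
```

View pics/c9.png

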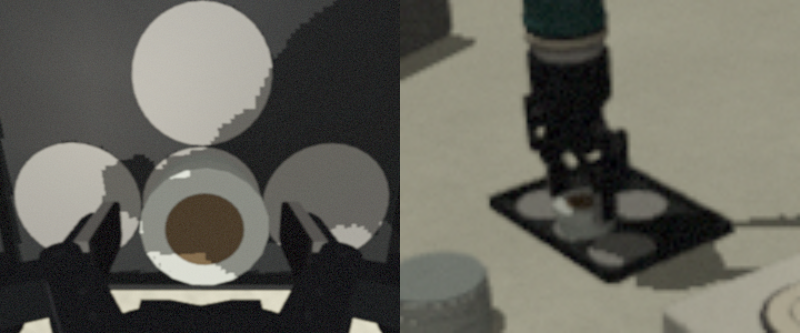

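Request:
drive_tool(
  rows=[
    [0, 0, 0, 0.001, 0.001, 0.003, 0.85],
    [0, 0, 0, 0, 0, 0, 0.78],
    [0, 0, 0, 0, 0, 0, 0.7],
    [0, 0, 0, 0, 0, 0, 0.6],
    [0, 0, 0, 0, 0, 0, 0.5],
    [0, 0, 0, 0, 0, 0, 0.5],
    [0, 0, 0, 0, 0, 0, 0.5],
    [0, 0, 0, 0, 0, 0, 0.5],
  ],
  force=30,
)

```text
time: 29.0
tool_pos: [0.5538, -0.3222, -0.0246]
tcp_rot: [0.109, 3.14, -0.0]
wrist_force: [-0.6, 0.7, 0.7]
width: 0.643
grip_force: 31.9
```

Request:
drive_tool(
  rows=[
    [0, 0, 0, 0, 0, -0.015, 0.5],
    [0, 0, 0, 0, 0, -0.03, 0.5],
    [0, 0, 0, 0, 0, -0.03, 0.5],
    [0, 0, 0, 0.001, 0.01, -0.025, 0.5],
    [0, 0, 0, 0.002, 0.025, 0, 0.5],
    [0, 0, 0, 0.002, 0.035, 0, 0.5],
    [0, 0, 0, 0.002, 0.035, 0, 0.5],
    [0, 0, 0, 0.002, 0.025, 0, 0.5],
  ],
)

```text
time: 29.67
tool_pos: [0.5531, -0.1894, 0.0752]
tcp_rot: [-0.109, -3.139, -0.002]
wrist_force: [0.2, 0.1, -0.4]
width: 0.636
grip_force: 32.0
```

Request:
drive_tool(
  rows=[
    [0, 0, 0, 0.001, 0.015, 0, 0.5],
    [0, 0, 0, 0, 0.005, 0, 0.5],
    [0, 0, 0, 0, 0, 0, 0.5],
    [0, 0, 0, 0, 0, 0, 0.5],
    [0, 0, 0, 0, 0, 0, 0.5],
  ],
)

```text
time: 30.08
tool_pos: [0.5544, -0.1731, 0.0753]
tcp_rot: [0.11, 3.139, -0.001]
wrist_force: [0.7, 0.2, -1.2]
width: 0.644
grip_force: 32.0
```

```bash
python3 - <<'E'
from h import *
s,M=st()
for n in ("wrist","scene","top"):
    p=shot(n)
    g=cv2.cvtColor(p["color"],cv2.COLOR_RGB2GRAY)
    # rectify plane z=.05 around the guess, 2 px/mm -> fit dark ring
    S=2;N=160;u=np.array([[i,j] for i in(-.08,.08) for j in(-.08,.08)])
    W=np.c_[u+[.562,.0045],np.full(4,.05)]
    H=cv2.getPerspectiveTransform(w2px(p,W).astype(np.float32),((u+.08)*1000*S).astype(np.float32))
    r=cv2.warpPerspective(g,H,(320,320),flags=cv2.INTER_CUBIC)
    cv2.imwrite(f"pics/rect_{n}.png",r)
    c=cv2.HoughCircles(cv2.GaussianBlur(r,(5,5),0),cv2.HOUGH_GRADIENT,1.5,10,param1=80,param2=25,minRadius=85,maxRadius=110)
    if c is not None:
        for x in c[0][:3]: print(n,(.562+x[0]/2000-.08).round(4),(.0045+x[1]/2000-.08).round(4),x[2]/2)
cv2.imwrite("pics/rects.png",np.hstack([cv2.resize(cv2.imread(f"pics/rect_{n}.png"),(260,260)) for n in("wrist","scene","top")]))
E
```

```text
t 30.08 tcp [ 0.5544 -0.1731  0.0753] x [-9.975e-01  7.000e-02 -4.000e-04] y [ 7.000e-02  9.975e-01 -7.000e-04] q [-0.35  0.19  1.93 -0.    1.02 -1.85] w 0.644 F [ 0.7  0.2 -1.2] 32.021881341934204
wrist 0.5596 0.0006 54.575
wrist 0.5589 0.0059 52.925
wrist 0.5641 0.0044 48.8
scene 0.5656 0.0081 54.575
scene 0.5619 0.0044 49.55
scene 0.5671 0.0141 48.8
top 0.5626 0.0051 49.775
top 0.5581 0.0074 54.575
top 0.5656 0.0096 50.45
```

View pics/rects.png

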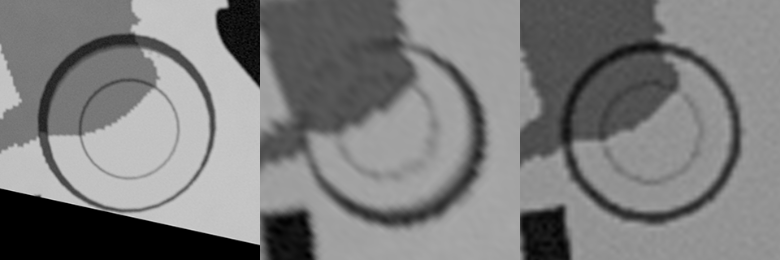

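Request:
drive_tool(
  rows=[
    [0, 0, 0, 0.0005, 0.012, 0, 0.5],
    [0, 0, 0, 0.001, 0.028, 0, 0.5],
    [0, 0, 0, 0.001, 0.035, 0, 0.5],
    [0, 0, 0, 0.001, 0.035, 0, 0.5],
    [0, 0, 0, 0.001, 0.033, 0, 0.5],
    [0, 0, 0, 0.001, 0.022, 0, 0.5],
    [0, 0, 0, 0.0004, 0.01, 0, 0.5],
    [0, 0, 0, 0, 0.0031, 0.01, 0.5],
  ],
)

```text
time: 30.9
tool_pos: [0.5624, 0.0083, 0.0672]
tcp_rot: [0.105, 3.136, 0.0]
wrist_force: [0.9, 0.6, -0.1]
width: 0.642
grip_force: 32.1
```

Request:
drive_tool(
  rows=[
    [0, 0, 0, 0, 0, 0.02, 0.5],
    [0, 0, 0, 0, 0, 0.012, 0.5],
    [0, 0, 0, 0, 0, 0.006, 0.5],
    [0, 0, 0, 0, 0, 0.003, 0.5],
    [0, 0, 0, 0, 0, 0, 0.5],
    [0, 0, 0, 0, 0, 0, 0.5],
    [0, 0, 0, 0, 0, 0, 0.5],
    [0, 0, 0, 0, 0, 0, 0.5],
  ],
)

```text
time: 31.57
tool_pos: [0.5614, 0.006, 0.0252]
tcp_rot: [0.109, 3.138, -0.0]
wrist_force: [-0.4, -0.5, -0.9]
width: 0.64
grip_force: 32.1
```

Request:
drive_tool(
  rows=[
    [0, 0, 0, 0.0003, -0.001, 0.0015, 0.5],
    [0, 0, 0, 0, 0, 0.0015, 0.5],
    [0, 0, 0, 0, 0, 0.0006, 0.5],
    [0, 0, 0, 0, 0, 0, 0.5],
    [0, 0, 0, 0, 0, 0, 0.5],
    [0, 0, 0, 0, 0, 0, 0.5],
  ],
)

```text
time: 32.07
tool_pos: [0.5605, 0.0052, 0.0213]
tcp_rot: [0.109, 3.139, -0.0]
wrist_force: [-2.6, -0.7, 6.1]
width: 0.643
grip_force: 32.4
```

Request:
drive_tool(
  rows=[
    [0, 0, 0, 0, 0, 0, 0.65],
    [0, 0, 0, 0, 0, 0, 0.75],
    [0, 0, 0, 0, 0, 0, 0.8],
    [0, 0, 0, 0, 0, 0, 0.8],
    [0, 0, 0, 0, 0, -0.03, 0.8],
    [0, 0, 0, 0, 0, -0.035, 0.8],
    [0, 0, 0, 0, 0, -0.035, 0.8],
    [0, 0, 0, 0, 0, 0, 0.75],
  ],
)

```text
time: 32.73
tool_pos: [0.5658, 0.0053, 0.1285]
tcp_rot: [0.108, 3.127, 0.0]
wrist_force: [1.7, 0.4, 1.3]
width: 0.752
grip_force: 0.0
```

```bash
python3 - <<'E'
from h import *
s,M=st()
for n in ("wrist","top","scene"):
    p=shot(n)
    for m in masks_of(p,"dish")[:1]: print(n,m["score"],*fit(p,"dish",(.562,.004),.05,0,m["mask"]))
    for k,xy in [("bottle_wide",(.487,.2783)),("bottle_square",(.482,.3765)),("bottle_tall",(.5725,.3765))]:
        for m in masks_of(p,k)[:1]: print(n,k,m["score"],*fit(p,k,xy,.004,-.08,m["mask"]))
    if n=="wrist": cv2.imwrite("pics/w10.png",p["color"][60:360,140:540,::-1])
E
```

```text
t 32.73 tcp [0.5658 0.0053 0.1285] x [-0.9975  0.0691 -0.0129] y [6.910e-02 9.976e-01 6.000e-04] q [-0.03  0.1   1.92  0.    1.1  -1.54] w 0.752 F [1.7 0.4 1.3] 0.0
wrist 0.93 [0.562  0.0046] 0.973
wrist bottle_wide 0.83 [0.4896 0.2784] 0.986
top bottle_wide 0.92 [0.4899 0.2804] 0.934
top bottle_square 0.88 [0.4834 0.3781] 0.899
top bottle_tall 0.68 [0.5753 0.3787] 0.865
scene 0.79 [0.558  0.0025] 0.894
scene bottle_wide 0.96 [0.487  0.2774] 0.962
scene bottle_square 0.89 [0.481  0.3764] 0.68
```

View pics/w10.png

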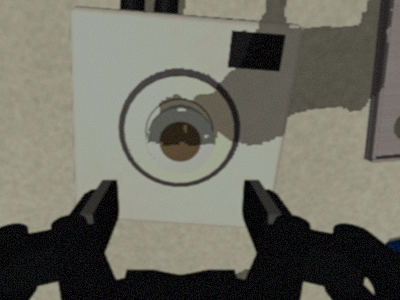

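Request:
drive_tool(
  rows=[
    [0, 0, 0, 0.0115, 0.0334, 0, 0.75],
    [0, 0, 0, 0.0115, 0.0334, 0, 0.75],
    [0, 0, 0, 0.0115, 0.0334, 0, 0.75],
    [0, 0, 0, 0.0115, 0.0334, 0, 0.75],
    [0, 0, 0, 0.0115, 0.0334, 0, 0.75],
    [0, 0, 0, 0.0115, 0.0334, 0, 0.75],
    [0, 0, 0, 0.0115, 0.0334, 0, 0.75],
    [0, 0, 0, 0.0115, 0.0334, 0, 0.75],
  ],
)

```text
time: 34.15
tool_pos: [0.4863, 0.2799, 0.121]
tcp_rot: [0.109, 3.139, 0.0]
wrist_force: [1.2, 0.2, -0.2]
width: 0.751
grip_force: 0.0
```

Request:
drive_tool(
  rows=[
    [0, 0, 0, 0, 0, 0, 0.75],
    [0, 0, 0, 0, 0, 0.03, 0.75],
    [0, 0, 0, 0, 0, 0.03, 0.75],
    [0, 0, 0, 0, 0, 0.02, 0.75],
    [0, 0, 0, 0, 0, 0.006, 0.75],
    [0, 0, 0, 0, 0, 0, 0.75],
    [0, 0, 0, 0, 0, 0, 0.75],
    [0, 0, 0, 0, 0, 0, 0.75],
  ],
)

```text
time: 34.82
tool_pos: [0.4885, 0.2788, 0.0365]
tcp_rot: [0.109, 3.137, 0.002]
wrist_force: [-0.3, -0.1, 0.8]
width: 0.751
grip_force: 0.0
```

```bash
python3 - <<'E'
from h import *
s,M=st()
p=shot("wrist")
for k,xy in [("bottle_wide",(.487,.2783)),("bottle_square",(.482,.3765)),("bottle_tall",(.5725,.3765))]:
    for m in masks_of(p,k)[:1]: print(k,m["score"],*fit(p,k,xy,.004,-.08,m["mask"]))
E
```

```text
t 34.82 tcp [0.4885 0.2788 0.0365] x [-0.9976  0.0695 -0.0026] y [0.0695 0.9976 0.0016] q [ 0.47  0.21  2.   -0.    0.94 -1.03] w 0.751 F [-0.3 -0.1  0.8] 0.0
bottle_wide 0.82 [0.4886 0.278 ] 0.959
bottle_square 0.81 [0.4841 0.3755] 0.94
bottle_tall 0.91 [0.6391 0.3845] 0.477
```

Request:
drive_tool(
  rows=[
    [0, 0, 0, 0, 0, 0, 0.65],
    [0, 0, 0, 0, 0, 0, 0.55],
    [0, 0, 0, 0, 0, 0, 0.4],
    [0, 0, 0, 0, 0, 0, 0.4],
    [0, 0, 0, 0, 0, 0, 0.4],
    [0, 0, 0, 0, 0, 0, 0.4],
    [0, 0, 0, 0, 0, 0, 0.4],
  ],
  force=40,
)

```text
time: 35.6
tool_pos: [0.4874, 0.2787, 0.0355]
tcp_rot: [0.109, 3.139, 0.001]
wrist_force: [-0.4, 0.3, 5.7]
width: 0.535
grip_force: 41.4
```

Request:
drive_tool(
  rows=[
    [0, 0, 0, 0, 0, -0.015, 0.4],
    [0, 0, 0, 0, 0, -0.03, 0.4],
    [0, 0, 0, 0, 0, -0.03, 0.4],
    [0, 0, 0, -0.0025, -0.01, -0.015, 0.4],
    [0, 0, 0, -0.0025, -0.025, 0, 0.4],
    [0, 0, 0, -0.0025, -0.038, 0, 0.4],
    [0, 0, 0, -0.0025, -0.038, 0, 0.4],
    [0, 0, 0, -0.0025, -0.038, 0, 0.4],
  ],
)

```text
time: 36.27
tool_pos: [0.4876, 0.1273, 0.1234]
tcp_rot: [-0.106, -3.138, 0.001]
wrist_force: [0.7, -0.5, -3.4]
width: 0.541
grip_force: 42.2
```

Request:
drive_tool(
  rows=[
    [0, 0, 0, -0.0025, -0.038, 0, 0.4],
    [0, 0, 0, -0.0025, -0.038, 0, 0.4],
    [0, 0, 0, -0.0025, -0.038, 0, 0.4],
    [0, 0, 0, -0.0025, -0.038, 0, 0.4],
    [0, 0, 0, -0.0025, -0.038, 0, 0.4],
    [0, 0, 0, -0.0025, -0.038, 0, 0.4],
    [0, 0, 0, -0.0025, -0.038, 0, 0.4],
    [0, 0, 0, -0.0025, -0.038, 0, 0.4],
  ],
)

```text
time: 36.93
tool_pos: [0.4863, -0.1773, 0.1233]
tcp_rot: [-0.109, -3.137, -0.001]
wrist_force: [1.2, 0.1, -2.3]
width: 0.536
grip_force: 42.2
```

Request:
drive_tool(
  rows=[
    [0, 0, 0, -0.0025, -0.038, 0, 0.4],
    [0, 0, 0, -0.0025, -0.038, 0, 0.4],
    [0, 0, 0, -0.0025, -0.03, 0, 0.4],
    [0, 0, 0, -0.0025, -0.02, 0, 0.4],
    [0, 0, 0, -0.0015, -0.012, 0, 0.4],
    [0, 0, 0, 0, -0.0047, 0.01, 0.4],
    [0, 0, 0, 0, 0, 0.025, 0.4],
    [0, 0, 0, 0, 0, 0.025, 0.4],
  ],
)

```text
time: 37.6
tool_pos: [0.4901, -0.3188, 0.0642]
tcp_rot: [0.109, 3.138, -0.001]
wrist_force: [-0.1, 0.4, -3.2]
width: 0.536
grip_force: 42.4
```

Request:
drive_tool(
  rows=[
    [0, 0, 0, 0, 0, 0.015, 0.4],
    [0, 0, 0, 0, 0, 0.008, 0.4],
    [0, 0, 0, 0, 0, 0.003, 0.4],
    [0, 0, 0, 0, 0, 0, 0.4],
    [0, 0, 0, 0, 0, 0, 0.4],
    [0, 0, 0, 0, 0, 0, 0.4],
    [0, 0, 0, 0, 0, 0, 0.4],
  ],
)

```text
time: 38.18
tool_pos: [0.4907, -0.3197, 0.0402]
tcp_rot: [0.108, 3.137, -0.002]
wrist_force: [0.2, -0.1, -2.8]
width: 0.535
grip_force: 42.3
```

Request:
drive_tool(
  rows=[
    [0, 0, 0, -0.0025, 0.0006, 0.001, 0.4],
    [0, 0, 0, 0, 0, 0.001, 0.4],
    [0, 0, 0, 0, 0, 0, 0.4],
    [0, 0, 0, 0, 0, 0, 0.4],
    [0, 0, 0, 0, 0, 0, 0.4],
  ],
)

```text
time: 38.6
tool_pos: [0.492, -0.3186, 0.0367]
tcp_rot: [-0.109, -3.14, -0.0]
wrist_force: [-0.1, -0.0, -2.2]
width: 0.534
grip_force: 42.3
```

Request:
drive_tool(
  rows=[
    [0, 0, 0, -0.0006, -0.0003, 0.0016, 0.4],
    [0, 0, 0, 0, 0, 0, 0.4],
    [0, 0, 0, 0, 0, 0, 0.4],
    [0, 0, 0, 0, 0, 0, 0.4],
  ],
)

```text
time: 38.93
tool_pos: [0.4931, -0.3192, 0.0356]
tcp_rot: [0.109, 3.139, -0.001]
wrist_force: [-0.6, 0.8, 1.4]
width: 0.539
grip_force: 42.6
```

Request:
drive_tool(
  rows=[
    [0, 0, 0, 0, 0, 0, 0.6],
    [0, 0, 0, 0, 0, 0, 0.75],
    [0, 0, 0, 0, 0, 0, 0.75],
    [0, 0, 0, 0, 0, -0.03, 0.75],
    [0, 0, 0, 0, 0, -0.035, 0.75],
    [0, 0, 0, 0, 0, -0.035, 0.7],
    [0, 0, 0, 0, 0, 0, 0.7],
    [0, 0, 0, 0, 0, 0, 0.7],
  ],
)

```text
time: 39.6
tool_pos: [0.4949, -0.3207, 0.1388]
tcp_rot: [0.109, 3.134, -0.006]
wrist_force: [-0.3, 0.7, -1.6]
width: 0.702
grip_force: 0.0
```

```bash
python3 - <<'E'
from h import *
s,M=st()
p=shot("wrist")
for k,xy in [("bottle_wide",(.4935,-.319))]:
    for m in masks_of(p,k)[:1]: print(k,m["score"],*fit(p,k,xy,.004,-.08,m["mask"]))
E
```

```text
t 39.6 tcp [ 0.4949 -0.3207  0.1388] x [-0.9976  0.0692 -0.0061] y [ 0.0692  0.9976 -0.0038] q [-0.62  0.14  1.86 -0.    1.13 -2.12] w 0.702 F [-0.3  0.7 -1.6] 0.0
bottle_wide 0.77 [ 0.4946 -0.3198] 0.978
```

Request:
drive_tool(
  rows=[
    [0, 0, 0, 0.0033, 0.0385, 0, 0.7],
    [0, 0, 0, 0.0033, 0.0385, 0, 0.7],
    [0, 0, 0, 0.0033, 0.0385, 0, 0.7],
    [0, 0, 0, 0.0033, 0.0385, 0, 0.7],
    [0, 0, 0, 0.0033, 0.0385, 0, 0.7],
    [0, 0, 0, 0.0033, 0.0385, 0, 0.7],
    [0, 0, 0, 0.0033, 0.0385, 0, 0.7],
    [0, 0, 0, 0.0033, 0.0385, 0, 0.7],
  ],
)

```text
time: 40.37
tool_pos: [0.4854, -0.008, 0.1328]
tcp_rot: [-0.109, -3.136, -0.0]
wrist_force: [0.7, 0.1, 0.1]
width: 0.702
grip_force: 0.0
```

Request:
drive_tool(
  rows=[
    [0, 0, 0, 0.0033, 0.0385, 0, 0.7],
    [0, 0, 0, 0.0033, 0.0385, 0, 0.7],
    [0, 0, 0, 0.0033, 0.0385, 0, 0.7],
    [0, 0, 0, 0.0033, 0.0385, 0, 0.7],
    [0, 0, 0, 0.0033, 0.0385, 0, 0.7],
    [0, 0, 0, 0.0033, 0.0385, 0, 0.7],
    [0, 0, 0, 0.0033, 0.0385, 0, 0.7],
    [0, 0, 0, 0.0033, 0.0385, 0, 0.7],
  ],
)

```text
time: 41.03
tool_pos: [0.4806, 0.3003, 0.1326]
tcp_rot: [-0.108, -3.136, 0.004]
wrist_force: [0.5, -0.5, 1.3]
width: 0.7
grip_force: 0.0
```

Request:
drive_tool(
  rows=[
    [0, 0, 0, 0.0033, 0.0385, 0, 0.7],
    [0, 0, 0, 0.0028, 0.0385, 0, 0.7],
    [0, 0, 0, 0, 0, 0, 0.7],
    [0, 0, 0, 0, 0, 0, 0.7],
    [0, 0, 0, 0, 0, 0, 0.7],
    [0, 0, 0, 0, 0, 0, 0.7],
  ],
)

```text
time: 41.53
tool_pos: [0.481, 0.3747, 0.1336]
tcp_rot: [-0.11, -3.137, 0.004]
wrist_force: [0.1, 0.3, -1.1]
width: 0.7
grip_force: 0.0
```

```bash
python3 - <<'E'
from h import *
s,M=st()
p=shot("wrist")
for k,xy in [("bottle_square",(.482,.3765)),("bottle_tall",(.5725,.3765))]:
    for m in masks_of(p,k)[:1]: print(k,m["score"],*fit(p,k,xy,.004,-.08,m["mask"]))
E
```

```text
t 41.53 tcp [0.481  0.3747 0.1336] x [-0.9975  0.07    0.0021] y [ 0.0699  0.9975 -0.0023] q [ 0.62  0.19  1.81 -0.    1.14 -0.88] w 0.7 F [ 0.1  0.3 -1.1] 0.0
bottle_square 0.62 [0.4842 0.3764] 0.939
bottle_tall 0.71 [0.572  0.3765] 0.75
```

Request:
drive_tool(
  rows=[
    [0, 0, 0, -0.001, 0.0015, 0.03, 0.7],
    [0, 0, 0, 0, 0, 0.03, 0.7],
    [0, 0, 0, 0, 0, 0.018, 0.7],
    [0, 0, 0, 0, 0, 0.006, 0.7],
    [0, 0, 0, 0, 0, 0, 0.7],
    [0, 0, 0, 0, 0, 0, 0.7],
    [0, 0, 0, 0, 0, 0, 0.7],
  ],
)

```text
time: 42.27
tool_pos: [0.4844, 0.3785, 0.0531]
tcp_rot: [0.109, 3.137, 0.003]
wrist_force: [0.5, -0.1, 0.4]
width: 0.702
grip_force: 0.0
```

Request:
drive_tool(
  rows=[
    [0, 0, 0, 0, 0, 0, 0.55],
    [0, 0, 0, 0, 0, 0, 0.4],
    [0, 0, 0, 0, 0, 0, 0.2],
    [0, 0, 0, 0, 0, 0, 0.2],
    [0, 0, 0, 0, 0, 0, 0.2],
    [0, 0, 0, 0, 0, 0, 0.2],
    [0, 0, 0, 0, 0, 0, 0.2],
  ],
)

```text
time: 42.85
tool_pos: [0.4839, 0.3783, 0.0528]
tcp_rot: [0.108, 3.138, 0.002]
wrist_force: [-0.2, -2.8, 6.3]
width: 0.34
grip_force: 39.2
```

Request:
drive_tool(
  rows=[
    [0, 0, 0, 0, 0, -0.015, 0.2],
    [0, 0, 0, 0, 0, -0.03, 0.2],
    [0, 0, 0, 0, 0, -0.035, 0.2],
    [0, 0, 0, -0.006, -0.01, -0.03, 0.2],
    [0, 0, 0, -0.006, -0.025, 0, 0.2],
    [0, 0, 0, -0.006, -0.038, 0, 0.2],
    [0, 0, 0, -0.006, -0.038, 0, 0.2],
    [0, 0, 0, -0.006, -0.038, 0, 0.2],
  ],
)

```text
time: 43.52
tool_pos: [0.502, 0.226, 0.1609]
tcp_rot: [-0.106, -3.14, 0.0]
wrist_force: [0.7, 0.0, -2.4]
width: 0.338
grip_force: 39.9
```

Request:
drive_tool(
  rows=[
    [0, 0, 0, -0.006, -0.038, 0, 0.2],
    [0, 0, 0, -0.006, -0.038, 0, 0.2],
    [0, 0, 0, -0.006, -0.038, 0, 0.2],
    [0, 0, 0, -0.006, -0.038, 0, 0.2],
    [0, 0, 0, -0.006, -0.038, 0, 0.2],
    [0, 0, 0, -0.006, -0.038, 0, 0.2],
    [0, 0, 0, -0.006, -0.038, 0, 0.2],
    [0, 0, 0, -0.006, -0.038, 0, 0.2],
  ],
)

```text
time: 44.18
tool_pos: [0.5288, -0.081, 0.1607]
tcp_rot: [-0.109, -3.139, -0.001]
wrist_force: [0.8, -0.3, -1.1]
width: 0.343
grip_force: 39.9
```

Request:
drive_tool(
  rows=[
    [0, 0, 0, -0.006, -0.038, 0, 0.2],
    [0, 0, 0, -0.006, -0.038, 0, 0.2],
    [0, 0, 0, -0.006, -0.038, 0, 0.2],
    [0, 0, 0, -0.006, -0.03, 0, 0.2],
    [0, 0, 0, -0.006, -0.02, 0, 0.2],
    [0, 0, 0, -0.006, -0.01, 0, 0.2],
    [0, 0, 0, -0.005, -0.0059, 0.02, 0.2],
    [0, 0, 0, 0, 0, 0.03, 0.2],
  ],
)

```text
time: 44.85
tool_pos: [0.5621, -0.2644, 0.1146]
tcp_rot: [0.11, 3.131, -0.006]
wrist_force: [1.8, -0.0, -2.6]
width: 0.337
grip_force: 40.2
```

Request:
drive_tool(
  rows=[
    [0, 0, 0, 0, 0, 0.03, 0.2],
    [0, 0, 0, 0, 0, 0.015, 0.2],
    [0, 0, 0, 0, 0, 0.008, 0.2],
    [0, 0, 0, 0, 0, 0, 0.2],
    [0, 0, 0, 0, 0, 0, 0.2],
    [0, 0, 0, 0, 0, 0, 0.2],
    [0, 0, 0, 0, 0, 0, 0.2],
  ],
)

```text
time: 45.43
tool_pos: [0.5596, -0.2623, 0.0603]
tcp_rot: [0.108, 3.136, -0.002]
wrist_force: [0.5, 0.7, -2.0]
width: 0.338
grip_force: 40.0
```

Request:
drive_tool(
  rows=[
    [0, 0, 0, 0.0004, 0, 0.003, 0.2],
    [0, 0, 0, 0, 0, 0.0015, 0.2],
    [0, 0, 0, 0, 0, 0, 0.2],
    [0, 0, 0, 0, 0, 0, 0.2],
    [0, 0, 0, 0, 0, 0, 0.2],
  ],
)

```text
time: 45.85
tool_pos: [0.5575, -0.2617, 0.0537]
tcp_rot: [0.109, 3.14, -0.0]
wrist_force: [0.7, 0.3, -2.0]
width: 0.333
grip_force: 40.0
```

```bash
python3 - <<'E'
from h import *
s,M=st()
p=shot("wrist")
m=masks_of(p,"bottle_square")[0];print(m["score"],*fit(p,"bottle_square",(.559,-.262),.004+max(0,s["tool_pos"][2]-.0525),-.08,m["mask"]))
E
```

```text
t 45.85 tcp [ 0.5575 -0.2617  0.0537] x [-9.976e-01  6.930e-02 -1.000e-04] y [ 0.0693  0.9976 -0.    ] q [-0.48  0.28  1.87  0.    1.   -1.98] w 0.333 F [ 0.7  0.3 -2. ] 40.04776418209076
0.77 [ 0.5577 -0.2621] 0.841
```

Request:
drive_tool(
  rows=[
    [0, 0, 0, -0.0009, 0, 0.0008, 0.2],
    [0, 0, 0, 0, 0, 0.0006, 0.2],
    [0, 0, 0, 0, 0, 0, 0.2],
    [0, 0, 0, 0, 0, 0, 0.2],
    [0, 0, 0, 0, 0, 0, 0.2],
  ],
)

```text
time: 46.37
tool_pos: [0.5587, -0.262, 0.0528]
tcp_rot: [0.109, 3.139, -0.001]
wrist_force: [-1.1, 1.0, 3.8]
width: 0.341
grip_force: 40.5
```

Request:
drive_tool(
  rows=[
    [0, 0, 0, 0, 0, 0, 0.4],
    [0, 0, 0, 0, 0, 0, 0.55],
    [0, 0, 0, 0, 0, 0, 0.6],
    [0, 0, 0, 0, 0, -0.03, 0.6],
    [0, 0, 0, 0, 0, -0.03, 0.7],
    [0, 0, 0, 0, 0, -0.03, 0.7],
    [0, 0, 0, 0, 0, 0, 0.7],
    [0, 0, 0, 0, 0, 0, 0.7],
  ],
)

```text
time: 47.03
tool_pos: [0.5604, -0.2628, 0.1452]
tcp_rot: [0.109, 3.134, -0.004]
wrist_force: [-0.6, -0.2, 0.1]
width: 0.697
grip_force: 0.0
```

```bash
python3 - <<'E'
from h import *
s,M=st()
p=shot("wrist")
for k,xy in [("bottle_wide",(.4935,-.319)),("bottle_square",(.559,-.262))]:
    for m in masks_of(p,k)[:1]: print(k,m["score"],*fit(p,k,xy,.004,-.08,m["mask"]))
E
```

```text
t 47.03 tcp [ 0.5604 -0.2628  0.1452] x [-0.9976  0.0691 -0.0054] y [ 0.0692  0.9976 -0.0023] q [-0.48  0.19  1.79  0.    1.15 -1.98] w 0.697 F [-0.6 -0.2  0.1] 0.0
bottle_wide 0.77 [ 0.4951 -0.3191] 0.981
bottle_square 0.63 [ 0.5588 -0.2639] 0.944
```

Request:
drive_tool(
  rows=[
    [0, 0, 0, 0.0018, 0.0375, 0, 0.7],
    [0, 0, 0, 0.0018, 0.0375, 0, 0.7],
    [0, 0, 0, 0.0018, 0.0375, 0, 0.7],
    [0, 0, 0, 0.0018, 0.0375, 0, 0.7],
    [0, 0, 0, 0.0018, 0.0375, 0, 0.7],
    [0, 0, 0, 0.0018, 0.0375, 0, 0.7],
    [0, 0, 0, 0.0018, 0.0375, 0, 0.7],
    [0, 0, 0, 0.0018, 0.0375, 0, 0.7],
  ],
)

```text
time: 47.85
tool_pos: [0.5631, 0.0402, 0.1401]
tcp_rot: [-0.109, -3.136, 0.0]
wrist_force: [0.7, -0.3, -0.4]
width: 0.702
grip_force: 0.0
```

Request:
drive_tool(
  rows=[
    [0, 0, 0, 0.0018, 0.0375, 0, 0.7],
    [0, 0, 0, 0.0018, 0.0375, 0, 0.7],
    [0, 0, 0, 0.0018, 0.0375, 0, 0.7],
    [0, 0, 0, 0.0018, 0.0375, 0, 0.7],
    [0, 0, 0, 0.0018, 0.0375, 0, 0.7],
    [0, 0, 0, 0.0018, 0.0375, 0, 0.7],
    [0, 0, 0, 0.0018, 0.0375, 0, 0.7],
    [0, 0, 0, 0.0018, 0.0375, 0, 0.7],
  ],
)

```text
time: 48.52
tool_pos: [0.5696, 0.34, 0.1397]
tcp_rot: [-0.108, -3.137, 0.003]
wrist_force: [0.1, -0.6, 0.0]
width: 0.702
grip_force: 0.0
```

Request:
drive_tool(
  rows=[
    [0, 0, 0, 0.001, 0.0375, 0, 0.7],
    [0, 0, 0, 0, 0, 0, 0.7],
    [0, 0, 0, 0, 0, 0, 0.7],
    [0, 0, 0, 0, 0, 0, 0.7],
    [0, 0, 0, 0, 0, 0, 0.7],
  ],
)

```text
time: 48.93
tool_pos: [0.5721, 0.3746, 0.1408]
tcp_rot: [-0.11, -3.138, 0.003]
wrist_force: [-0.1, -1.0, 0.2]
width: 0.701
grip_force: 0.0
```

```bash
python3 - <<'E'
from h import *
s,M=st()
p=shot("wrist")
for k,xy in [("bottle_tall",(.5725,.3765))]:
    for m in masks_of(p,k)[:1]: print(k,m["score"],*fit(p,k,xy,.004,-.08,m["mask"]))
E
```

```text
t 48.93 tcp [0.5721 0.3746 0.1408] x [-0.9975  0.07    0.002 ] y [ 0.07    0.9975 -0.0019] q [ 0.54  0.32  1.64 -0.    1.19 -0.96] w 0.701 F [-0.1 -1.   0.2] 0.0
bottle_tall 0.79 [0.5726 0.3768] 0.963
```

Request:
drive_tool(
  rows=[
    [0, 0, 0, -0.0005, 0.0014, 0.025, 0.7],
    [0, 0, 0, 0, 0, 0.025, 0.7],
    [0, 0, 0, 0, 0, 0.013, 0.7],
    [0, 0, 0, 0, 0, 0.005, 0.7],
    [0, 0, 0, 0, 0, 0, 0.7],
    [0, 0, 0, 0, 0, 0, 0.7],
    [0, 0, 0, 0, 0, 0, 0.7],
    [0, 0, 0, 0, 0, 0, 0.7],
  ],
)

```text
time: 49.7
tool_pos: [0.5746, 0.3783, 0.0762]
tcp_rot: [0.109, 3.137, 0.003]
wrist_force: [1.2, -0.8, 1.1]
width: 0.704
grip_force: 0.0
```

Request:
drive_tool(
  rows=[
    [0, 0, 0, 0, 0, 0, 0.55],
    [0, 0, 0, 0, 0, 0, 0.4],
    [0, 0, 0, 0, 0, 0, 0.2],
    [0, 0, 0, 0, 0, 0, 0.2],
    [0, 0, 0, 0, 0, 0, 0.2],
    [0, 0, 0, 0, 0, 0, 0.2],
    [0, 0, 0, 0, 0, 0, 0.2],
  ],
)

```text
time: 50.28
tool_pos: [0.5739, 0.3779, 0.0752]
tcp_rot: [0.109, 3.139, 0.001]
wrist_force: [-0.8, -0.1, 5.4]
width: 0.308
grip_force: 39.7
```

Request:
drive_tool(
  rows=[
    [0, 0, 0, 0, 0, -0.015, 0.2],
    [0, 0, 0, 0, 0, -0.03, 0.2],
    [0, 0, 0, 0, 0, -0.035, 0.2],
    [0, 0, 0, 0, 0, -0.03, 0.2],
    [0, 0, 0, -0.0013, -0.01, -0.025, 0.2],
    [0, 0, 0, -0.0013, -0.025, 0, 0.2],
    [0, 0, 0, -0.0013, -0.038, 0, 0.2],
    [0, 0, 0, -0.0013, -0.038, 0, 0.2],
  ],
)

```text
time: 50.95
tool_pos: [0.5704, 0.2662, 0.2098]
tcp_rot: [0.105, 3.139, 0.0]
wrist_force: [0.7, -0.3, -3.5]
width: 0.316
grip_force: 39.8
```

Request:
drive_tool(
  rows=[
    [0, 0, 0, -0.0013, -0.038, 0, 0.2],
    [0, 0, 0, -0.0013, -0.038, 0, 0.2],
    [0, 0, 0, -0.0013, -0.038, 0, 0.2],
    [0, 0, 0, -0.0013, -0.038, 0, 0.2],
    [0, 0, 0, -0.0013, -0.038, 0, 0.2],
    [0, 0, 0, -0.0013, -0.038, 0, 0.2],
    [0, 0, 0, -0.0013, -0.038, 0, 0.2],
    [0, 0, 0, -0.0013, -0.038, 0, 0.2],
  ],
)

```text
time: 51.62
tool_pos: [0.5591, -0.039, 0.2091]
tcp_rot: [-0.108, -3.139, -0.0]
wrist_force: [0.6, 0.4, -2.6]
width: 0.309
grip_force: 39.8
```

Request:
drive_tool(
  rows=[
    [0, 0, 0, -0.0013, -0.038, 0, 0.2],
    [0, 0, 0, -0.0013, -0.038, 0, 0.2],
    [0, 0, 0, -0.0013, -0.038, 0, 0.2],
    [0, 0, 0, -0.0013, -0.038, 0, 0.2],
    [0, 0, 0, -0.0013, -0.038, 0, 0.2],
    [0, 0, 0, -0.0013, -0.038, 0, 0.2],
    [0, 0, 0, -0.0013, -0.038, 0, 0.2],
    [0, 0, 0, -0.0013, -0.035, 0, 0.2],
  ],
)

```text
time: 52.28
tool_pos: [0.5487, -0.3403, 0.2089]
tcp_rot: [-0.109, -3.139, -0.001]
wrist_force: [-0.1, 0.3, -2.6]
width: 0.313
grip_force: 39.8
```

Request:
drive_tool(
  rows=[
    [0, 0, 0, -0.0013, -0.025, 0, 0.2],
    [0, 0, 0, -0.0013, -0.015, 0, 0.2],
    [0, 0, 0, -0.0013, -0.0087, 0, 0.2],
    [0, 0, 0, 0, 0, 0, 0.2],
    [0, 0, 0, 0, 0, 0, 0.2],
    [0, 0, 0, 0, 0, 0, 0.2],
  ],
)

```text
time: 52.78
tool_pos: [0.5505, -0.3855, 0.2091]
tcp_rot: [-0.107, -3.139, -0.002]
wrist_force: [-0.2, -0.2, -2.8]
width: 0.312
grip_force: 39.9
```

Request:
drive_tool(
  rows=[
    [0, 0, 0, 0, -0.001, 0.015, 0.2],
    [0, 0, 0, 0, 0, 0.03, 0.2],
    [0, 0, 0, 0, 0, 0.035, 0.2],
    [0, 0, 0, 0, 0, 0.025, 0.2],
    [0, 0, 0, 0, 0, 0.014, 0.2],
    [0, 0, 0, 0, 0, 0.007, 0.2],
    [0, 0, 0, 0, 0, 0.002, 0.2],
    [0, 0, 0, 0, 0, 0, 0.2],
  ],
)

```text
time: 53.45
tool_pos: [0.5511, -0.3882, 0.0822]
tcp_rot: [0.108, 3.139, -0.001]
wrist_force: [0.1, 0.7, -1.3]
width: 0.311
grip_force: 39.9
```

Request:
drive_tool(
  rows=[
    [0, 0, 0, 0, 0, 0, 0.2],
    [0, 0, 0, 0, 0, 0, 0.2],
    [0, 0, 0, 0, 0, 0, 0.2],
    [0, 0, 0, 0, 0, 0, 0.2],
  ],
)

```text
time: 53.78
tool_pos: [0.5509, -0.389, 0.0826]
tcp_rot: [0.109, 3.138, -0.002]
wrist_force: [0.1, -0.7, -1.6]
width: 0.312
grip_force: 39.9
```

```bash
python3 - <<'E'
from h import *
s,M=st()
p=shot("wrist")
for k,xy in [("bottle_tall",(.549,-.387)),("bottle_wide",(.4935,-.319)),("bottle_square",(.559,-.262))]:
    for m in masks_of(p,k)[:1]: print(k,m["score"],*fit(p,k,xy,.004+(max(0,s["tool_pos"][2]-.0752) if "tall" in k else 0),-.08,m["mask"]))
E
```

```text
t 53.78 tcp [ 0.5509 -0.389   0.0826] x [-0.9976  0.0693 -0.0019] y [ 0.0693  0.9976 -0.0012] q [-0.65  0.35  1.71  0.    1.08 -2.15] w 0.312 F [ 0.1 -0.7 -1.6] 39.86031174659729
bottle_tall 0.96 [ 0.5497 -0.3895] 0.905
bottle_wide 0.96 [ 0.4952 -0.3204] 0.965
bottle_square 0.91 [ 0.559 -0.265] 0.93
```

Request:
drive_tool(
  rows=[
    [0, 0, 0, 0.0007, 0.002, 0.004, 0.2],
    [0, 0, 0, 0, 0, 0.002, 0.2],
    [0, 0, 0, 0, 0, 0, 0.2],
    [0, 0, 0, 0, 0, 0, 0.2],
    [0, 0, 0, 0, 0, 0, 0.2],
    [0, 0, 0, 0, 0, 0, 0.2],
  ],
)

```text
time: 54.48
tool_pos: [0.5497, -0.3862, 0.0752]
tcp_rot: [0.109, 3.14, 0.0]
wrist_force: [0.3, -0.0, 0.2]
width: 0.311
grip_force: 40.0
```

Request:
drive_tool(
  rows=[
    [0, 0, 0, 0, -0.0006, 0.0006, 0.2],
    [0, 0, 0, 0, 0, 0, 0.2],
    [0, 0, 0, 0, 0, 0, 0.2],
    [0, 0, 0, 0, 0, 0, 0.4],
    [0, 0, 0, 0, 0, 0, 0.55],
    [0, 0, 0, 0, 0, 0, 0.6],
    [0, 0, 0, 0, 0, 0, 0.6],
  ],
)

```text
time: 55.07
tool_pos: [0.5495, -0.387, 0.0743]
tcp_rot: [-0.109, -3.139, 0.0]
wrist_force: [-0.6, -0.4, -0.3]
width: 0.601
grip_force: 0.0
```

Request:
drive_tool(
  rows=[
    [0, 0, 0, 0, 0, -0.025, 0.7],
    [0, 0, 0, 0, 0, -0.035, 0.8],
    [0, 0, 0, 0, 0, -0.035, 1],
    [0, 0, 0, 0.04, 0.03, 0, 1],
    [0, 0, 0, 0.04, 0.03, 0, 1],
    [0, 0, 0, 0, 0, 0, 1],
    [0, 0, 0, 0, 0, 0, 1],
    [0, 0, 0, 0, 0, 0, 1],
  ],
)

```text
time: 55.73
tool_pos: [0.4867, -0.3326, 0.1699]
tcp_rot: [0.109, 3.139, -0.001]
wrist_force: [0.5, -0.3, 0.4]
width: 1.002
grip_force: 0.0
```

Request:
drive_tool(
  rows=[
    [0, 0, 0, 0, 0, 0, 1],
    [0, 0, 0, 0, 0, 0, 1],
    [0, 0, 0, 0, 0, 0, 1],
    [0, 0, 0, 0, 0, 0, 1],
    [0, 0, 0, 0, 0, 0, 1],
    [0, 0, 0, 0, 0, 0, 1],
  ],
)

```text
time: 56.23
tool_pos: [0.4868, -0.3326, 0.1694]
tcp_rot: [-0.109, -3.14, -0.0]
wrist_force: [-0.1, 0.6, -0.2]
width: 1.0
grip_force: 0.0
```

```bash
python3 - <<'E'
from h import *
s,M=st()
for n in("wrist","top","scene"):
    p=shot(n)
    if n=="top":tp=p
    if n=="wrist":wp=p
    for k,xy,z in [("bottle_tall",(.549,-.387),.004),("bottle_wide",(.4935,-.319),.004),("bottle_square",(.559,-.262),.004),("dish",(.562,.0045),.05),("pot",(.58,.245),.004)]:
        for m in masks_of(p,k)[:1]: print(n,k,m["score"],*fit(p,k,xy,z,-.08,m["mask"]))
cv2.imwrite("pics/end.png",np.vstack([cv2.resize(wp["color"][80:300,180:500,::-1],(640,380)),cv2.resize(tp["color"][140:260,150:490,::-1],(640,215))]))
E
```

```text
t 56.23 tcp [ 0.4868 -0.3326  0.1694] x [-9.976e-01  6.920e-02  2.000e-04] y [6.920e-02 9.976e-01 1.000e-04] q [-0.64  0.12  1.82  0.    1.2  -2.14] w 1.0 F [-0.1  0.6 -0.2] 0.0
wrist bottle_tall 0.64 [ 0.5484 -0.3876] 0.951
wrist bottle_wide 0.83 [ 0.4946 -0.32  ] 0.957
wrist bottle_square 0.69 [ 0.5594 -0.2647] 0.841
wrist dish 0.95 [0.5624 0.006 ] 0.954
top bottle_tall 0.76 [ 0.5497 -0.383 ] 0.902
top bottle_wide 0.87 [ 0.4955 -0.3158] 0.655
top bottle_square 0.72 [ 0.5598 -0.2616] 0.916
top dish 0.8 [0.5634 0.0078] 0.931
top pot 0.45 [0.5858 0.2508] 0.891
scene bottle_tall 0.94 [ 0.5425 -0.3973] 0.838
scene bottle_wide 0.69 [ 0.4808 -0.3328] 0.404
scene bottle_square 0.91 [ 0.5557 -0.2685] 0.888
scene dish 0.75 [0.5587 0.0022] 0.937
scene pot 0.76 [0.578  0.2441] 0.785
```

View pics/end.png

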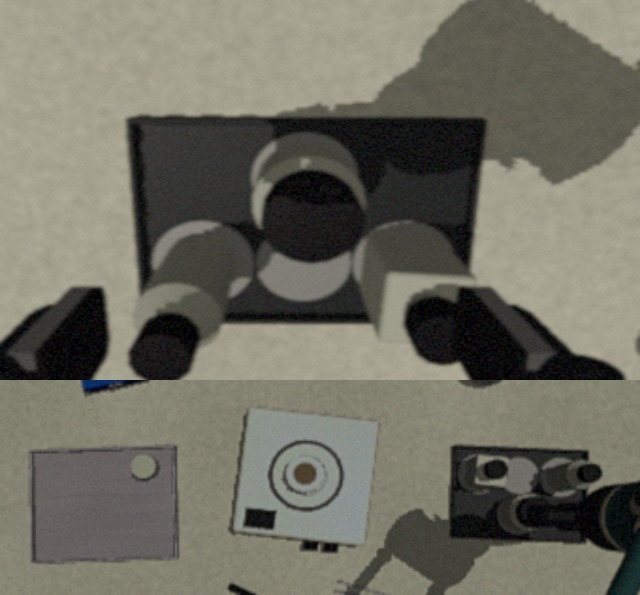

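```bash
python3 -c "
from workcell import workorder
print(workorder.finish_job())"
```

```text
the job is handed in; nothing more can be done
None
```

I handed the job in at about 56 s: the dish is on the glass plate within about 2 mm of its centre, all three bottles are upright in the storage tray within about 3 mm of where they started (the square one is furthest off, about 2.5 mm), and the pot was left alone.

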